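# Put away the washed vials and rings

### The arm

A 6-joint arm with a two-finger parallel gripper is mounted at the origin on the work surface. World frame = base frame: x ahead of the robot, y to its left, z up, the work surface at z = 0. Lengths are in m, angles in degrees, forces in N, time in s.
With the tool pointing down it reaches from about 0.4 to 0.825 m from the base axis. Payload 7 kg.
Tool frame: the origin (TCP) lies midway between the tips of the shut fingers; the grasp point (between the pads) lies 19 mm behind it; z points along the fingers, y is the line along which they close (so a half turn about z gives the same grasp; the last joint's range is limited). The gripper opens to 88 mm and grips with 3 to 60 N. Pads are 19 mm wide; open, the fingers measure 130 mm over their backs; the gripper's body (78 mm by 193 mm) begins 47 mm behind the grasp point.
Start: joints at [-59.639, 20.546, 0.682, 0, -70.136, -16.507], TCP at [0.162, -0.655, 0.227] pointing down, gripper open.
Joint ranges: [-176.03, 176.03], [-82.01, 121.73], [-58.28, 71.71], [-173.87, 95.51], [-174.79, -0.11], [-173.66, 173.66]. Speed limits (degrees/s): [136.94, 136.94, 172.46, 180, 180, 180].

### API

Orientations are given as [roll, pitch, yaw] about the fixed x, y, z axes, in that order (R = Rz(yaw) Ry(pitch) Rx(roll)).
In Python, from plant import r gives the robot as it stands. The module is installed in compiled form; this text tells all that it offers.
- The arm moves only by the tool play_rows, never from a script. Its argument "rows" is a list of rows, each an object with "slide": the shift along the tool's x, y, z as a fraction of full scale, a list of three; "delta_rot": the turn, a rotation vector about the tool's x, y, z as a fraction of full scale, a list of three; "fingers": the opening, from -1 (shut) to 1 (fully open). In form: [{"slide": [x, y, z], "delta_rot": [rx, ry, rz], "fingers": fingers}, ...]. A call has 1 to 8 rows; each row shifts and turns the commanded pose from where the row before left it, along the tool's axes as they then stand; what a row does not reach is not made up. Full scale, the value 1, is 0.15 m for a shift and 0.08 rad for a turn. A row lasts 1/8 s, in which the tool goes at most 62.5 mm and 10.7 degrees, less where a joint would pass 70% of its speed; a pose out of reach is approached as far as the arm can. A call with a number of a shift or a turn outside -1 to 1 is refused whole. A call with a gripper value outside its range is refused whole. The fingers move at their own pace and stop on an object; "squeeze" is the grip in N (left out, the last holds). Time passes only in rows, so rows that do not move let the fingers close. It gives the time, the measured TCP pose, the force, the opening and the grip force at its end, in the units of the state.
- r.get_state(): the state, without advancing time (a new reading comes with each control period).
- r.capture(name): name is "scene" or "top" or "wrist"; returns a dict with "image" (400x640x3 uint8, blue, green, red), "fx", "fy", "cx", "cy" (pixels), "R" (3x3) and "t" (3): a world point X has camera coordinates R X + t; the wrist camera has in their place "T_tool_cam" (4x4, takes a point from camera to tool coordinates, whose origin is the TCP and whose axes are the flange's). Camera axes: x right, y down, z forward; pixel columns grow to the right and rows downward; lengths in m; the calibration is good to about 2 mm. A picture is of the moment at which its call begins: read the wrist's pose just before it. There is no depth.
- r.close_job(): hands the job in; it is judged then, once.
The state is a dict: "time_s": time; "joints": joint angles; "qd": joint speeds; "joint_torque": joint torques, N m; "tcp_pos": TCP position; "eef_rot": TCP orientation; "contact_force": force on the tool from outside, world axes, zero at the start; "moment": the same for the moment, N m; "gripper_width": finger opening in m; "gripper_force": force on a finger pad.
Only numpy, scipy, OpenCV 4.12 (cv2) and the standard library are available. Lean on these libraries where they do the work, as an engineer would, in place of code of your own. Each camera call takes 0.05 s, during which the arm holds its last target. There are 200 camera calls.

### The job

Using its long handle, tip all the vials out of the tall beaker into the steel tray under the low clear shelf without banging the beaker against the shelf, then stand the emptied beaker upright and centred on the narrow raised stand. Drop all the loose rubber rings flat into the clear storage tube so that they form one column, in any order and before or after the beaker; leave the bottle, the cup and the jar alone.

Things in the scene. Friction and masses are not known exactly. Their poses are not given: they have to be found in the camera images.
- beaker: Tall white plastic beaker, 150 mm high, 112 mm across its open mouth, 80 mm at its foot, wall 3 mm, slippery inside: the vials slide out once it is tipped about 110 degrees from upright. About 160 g empty. At the start it stands under the shelf just right (-y) of the tray, its long handle sticking out in front towards the robot. Origin: centre of the underside; z up through the mouth, handle along -x
- handle (a point): Place to grip the handle, on its centre line, 165 mm from the beaker's axis, 75 mm above the foot; axes as the beaker. The handle is a level square bar, 20 mm across flats, running from 49 to 205 mm from the beaker's axis. It is turned corner-up (all four faces slope at 45 degrees): to grip it on two flats a gripper leans 45 degrees to either side
- tray: Open steel tray under the shelf, fixed, 210 mm (its x) by 230 mm (its y) by 45 mm high, walls 4 mm, floor 4 mm. Origin: centre of the underside
- shelf: Low clear shelf over tray and beaker, fixed: a slab 8 mm thick, underside 260 mm above the bench, reaching in its own x from -85 (front edge) to +120 mm and in y from -225 to +225 mm, on two 20 mm square uprights at the back (x +107, y -215 and +215 mm); front and sides open. Origin: on the bench under it; x away from the robot
- stand_top (a point): Middle of the top of the narrow raised stand, a fixed steel pedestal: a disc 68 mm across, 60 mm above the bench, on a 24 mm stem and a 130 mm foot. z up
- tube: Clear upright storage tube, fixed: open at the top, 85 mm high over all, inside 65 mm across with a 6 mm floor, outside 73 mm; the top 9 mm flare outwards to a lip about 75 mm across inside and 83 mm outside; on a 100 mm square foot plate 6 mm thick. Origin: centre of the underside; z up
- vial0: Amber vial with a white cap, 26 mm across, 70 mm long, 15 g, one of two to four like it (absent ones read None), standing in the beaker at the start. Origin: its middle; z along its length towards the cap
- vial1: Amber vial with a white cap, 26 mm across, 70 mm long, 15 g, one of two to four like it (absent ones read None), standing in the beaker at the start. Origin: its middle; z along its length towards the cap
- vial2: Amber vial with a white cap, 26 mm across, 70 mm long, 15 g, one of two to four like it (absent ones read None), standing in the beaker at the start. Origin: its middle; z along its length towards the cap
- vial3: Amber vial with a white cap, 26 mm across, 70 mm long, 15 g, one of two to four like it (absent ones read None), standing in the beaker at the start. Origin: its middle; z along its length towards the cap
- ring0: Black rubber ring, 60 mm across outside, 36 mm hole, 16 mm thick, 40 g, one of three to four like it (absent ones read None), lying flat on the bench at the start. Origin: centre of its underside; z is its axis
- ring1: Black rubber ring, 60 mm across outside, 36 mm hole, 16 mm thick, 40 g, one of three to four like it (absent ones read None), lying flat on the bench at the start. Origin: centre of its underside; z is its axis
- ring2: Black rubber ring, 60 mm across outside, 36 mm hole, 16 mm thick, 40 g, one of three to four like it (absent ones read None), lying flat on the bench at the start. Origin: centre of its underside; z is its axis
- ring3: Black rubber ring, 60 mm across outside, 36 mm hole, 16 mm thick, 40 g, one of three to four like it (absent ones read None), lying flat on the bench at the start. Origin: centre of its underside; z is its axis
- bottle: Amber glass bottle, 60 mm across, 140 mm high, a bystander. Origin: centre of the underside
- cup: Glass cup, 70 mm across, 70 mm high, a bystander. Origin: centre of the underside
- jar: Glass jar with a lid, 64 mm across, 90 mm high, a bystander. Origin: centre of the underside
There are look-alikes about, which are no part of the job. Leave any pink or purple look-alike of the ring2 alone. What is shaped like the ring0 but pink is not meant.

How it is judged:
By the outcome, as a careful person would: the job done as asked, in the order asked, and still so for the second after the job is handed in, with the robot touching nothing.
Of ring0, ring1, ring2, ring3 only 3 to 4 are there at a start; the rules pass over those that are not, and their reading is None.
Of vial0, vial1, vial2, vial3 only 2 to 4 are there at a start; the rules pass over those that are not, and their reading is None.
At some moment in a run one of ring0, ring1, ring2, ring3 may be knocked a few centimetres aside while the robot is not near it.
It also fails if it takes over 192 s, if anything falls off the work surface, if the arm or the gripper's body presses on something with over 40 N, if the wrist force passes 120 N, or if a joint passes its speed limit or range.

## Working session

There is one attempt and no reset: what is moved stays moved. The work goes in short steps, Python scripts to look and compute and a tool call to move; the robot and the scene stay as the last step left them, time stands still between calls to the robot, and variables do not carry over. Pictures are saved under pics/ and viewed, at most 14 in all, crops included, and the job is handed in when it is done.

Besides the shell and the picture viewer there is one more tool, called after ">>>" by a JSON object that holds its "fn" and its "kwargs", one argument or row to a line. play_rows: Moves the arm, as the interface text tells. Shift numbers are shares of 0.15 m and turn numbers shares of 0.08 rad, none past 1 either way. Its arguments: {"type":"object","properties":{"rows":{"type":"array"},"squeeze":{"type":"number"}},"required":["rows"]}

```bash
mkdir -p pics; cat > h.py <<'E'
import numpy as np, cv2, pickle
from plant import r
from scipy.spatial.transform import Rotation as Ro
def snap(n,f):
    s=r.get_state(); c=r.capture(n); cv2.imwrite(f'pics/{f}.png',c['image'])
    if n=='wrist':
        Rt=Ro.from_euler('xyz',s['eef_rot'],degrees=True).as_matrix(); T=np.eye(4);T[:3,:3]=Rt;T[:3,3]=s['tcp_pos']
        W=np.linalg.inv(T@np.array(c['T_tool_cam'])); c['R']=W[:3,:3]; c['t']=W[:3,3]
    pickle.dump({k:c[k] for k in('image','fx','fy','cx','cy','R','t')},open(f'pics/{f}.pkl','wb')); return c
def ld(f): return pickle.load(open(f'pics/{f}.pkl','rb'))
def ray(c,u,v):
    R=np.array(c['R']);t=np.array(c['t']).ravel()
    d=R.T@np.array([(u-c['cx'])/c['fx'],(v-c['cy'])/c['fy'],1]); return -R.T@t,d/np.linalg.norm(d)
def atz(c,u,v,z):
    o,d=ray(c,u,v); return o+d*(z-o[2])/d[2]
def tri(*cp):
    A=np.zeros((3,3));b=np.zeros(3);L=[]
    for c,u,v in cp:
        o,d=ray(c,u,v);P=np.eye(3)-np.outer(d,d);A+=P;b+=P@o;L.append((P,o))
    x=np.linalg.solve(A,b);return x,[round(float(np.linalg.norm(P@(x-o)))*1000,1) for P,o in L]
def proj(c,X):
    p=np.array(c['R'])@np.array(X)+np.array(c['t']).ravel();return c['fx']*p[0]/p[2]+c['cx'],c['fy']*p[1]/p[2]+c['cy']
E
python3 - <<'E'
from h import *
np.set_printoptions(precision=4,suppress=True)
for n in('scene','top','wrist'):
    c=snap(n,n+'0'); print(n,c['fx'],c['cx'],c['cy'],(-np.array(c['R']).T@np.array(c['t']).ravel()),np.array(c['R'])[2])
    if n=='wrist':print(c['T_tool_cam'])
print(r.get_state())
E
```

```text
scene 490.23120837884363 321.24658302706996 198.36945427535716 [ 0.9347 -0.2912  1.4523] [-0.2596  0.1536 -0.9534]
top 461.2615179984521 311.3355873815343 195.90589909308 [ 0.3771 -0.0383  1.6122] [ 0.1081 -0.0132 -0.9941]
wrist 298.76681752381876 318.954808064641 198.80875306382595 [ 0.089  -0.6731  0.3839] [ 0.2703  0.0678 -0.9604]
[[ 0.0001 -0.9603 -0.2788  0.0747]
 [ 1.      0.0002 -0.0003 -0.0001]
 [ 0.0004 -0.2788  0.9603 -0.1582]
 [ 0.      0.      0.      1.    ]]
{'time_s': 0.15, 'joints': array([-59.6386,  20.5825,   0.646 ,  -0.0163, -70.136 , -16.5066]), 'qd': array([ 0.0291, -0.0855,  0.1149, -0.0054, -0.0533, -0.0812]), 'joint_torque': array([ -0.0008, -58.3277,  29.3293,   7.0012,   0.0089,  -0.0001]), 'tcp_pos': array([ 0.1615, -0.655 ,  0.2258]), 'eef_rot': array([ 179.9262,   -0.0059, -166.1507]), 'contact_force': array([ 0.5188,  0.9309, -0.1162]), 'moment': array([ 0.0161, -0.0049, -0.0737]), 'gripper_force': 0.0, 'gripper_width': 0.08776613104326936}
```

View pics/scene0.png

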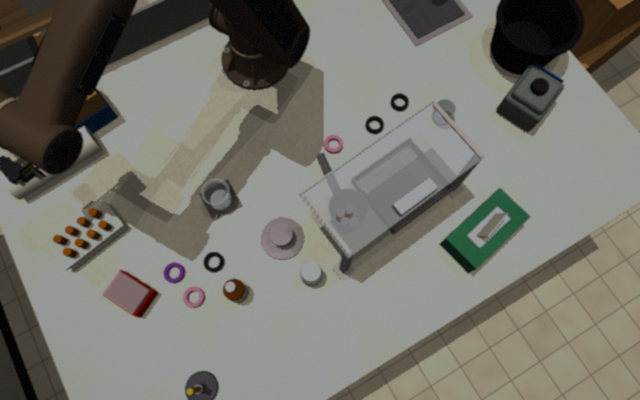

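View pics/top0.png

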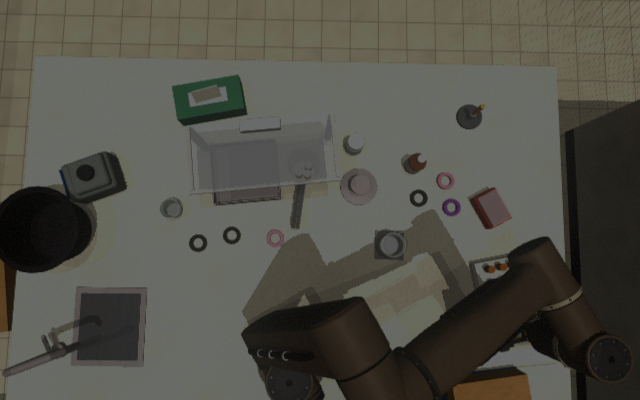

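Candidates for rings: black at scene (400,102), (375,125), (213,262), which are wanted; pink at (333,144) and (194,297) and purple at (174,272), which are not. In the top view the black ones are at (198,242), (232,235) and (419,198). The tube is at scene (217,195), the stand at (283,237) and the beaker at (345,210). Next, enlarged crops.

```bash
python3 - <<'E'
from h import *
for f,(x0,y0,x1,y1),k in(('scene0',(160,80,480,310),2.5),('top0',(180,110,470,270),2.75)):
    i=cv2.imread(f'pics/{f}.png')[y0:y1,x0:x1]; i=cv2.resize(i,None,fx=k,fy=k,interpolation=cv2.INTER_CUBIC)
    i=np.clip(255*(i/255.)**.65*1.1,0,255).astype('uint8'); cv2.imwrite(f'pics/{f}c.png',i)
# dark ring blobs
S,T=ld('scene0'),ld('top0')
def cen(c,u,v,n=14,th=45):
    g=c['image'][v-n:v+n,u-n:u+n].max(2); m=(g<th).astype('uint8'); k,l,s,ce=cv2.connectedComponentsWithStats(m); j=1+np.argmax(s[1:,4]); return ce[j]+[u-n,v-n],s[j].tolist()
for a,b in(((400,102),(198,242)),((375,125),(232,235)),((213,262),(419,198))):
    p,sp=cen(S,*a);q,sq=cen(T,*b);print(p,sp,q,sq,tri((S,*p),(T,*q)),atz(S,*p,.008),atz(T,*q,.008))
E
```

```text
[399.088 102.04 ] [5, 6, 17, 17, 125] [197.47761194 242.67910448] [5, 7, 18, 16, 134] (array([0.38320568, 0.3306531 , 0.00842969]), [0.1, 0.1]) [0.38308163 0.33094018 0.008     ] [0.38315896 0.33065427 0.008     ]
[374.28318584 124.56637168] [5, 6, 17, 16, 113] [231.171875 234.921875] [5, 6, 17, 17, 128] (array([0.41162251, 0.21576071, 0.00968779]), [0.4, 0.4]) [0.41117656 0.2167513  0.008     ] [0.41146854 0.21564317 0.008     ]
[213.58041958 261.75524476] [6, 5, 19, 19, 143] [417.91044776 197.71641791] [5, 6, 17, 16, 134] (array([ 0.55087128, -0.43393231,  0.00792119]), [0.2, 0.2]) [ 0.55082302 -0.43408184  0.008     ] [ 0.55092018 -0.43375091  0.008     ]
```

View pics/scene0c.png

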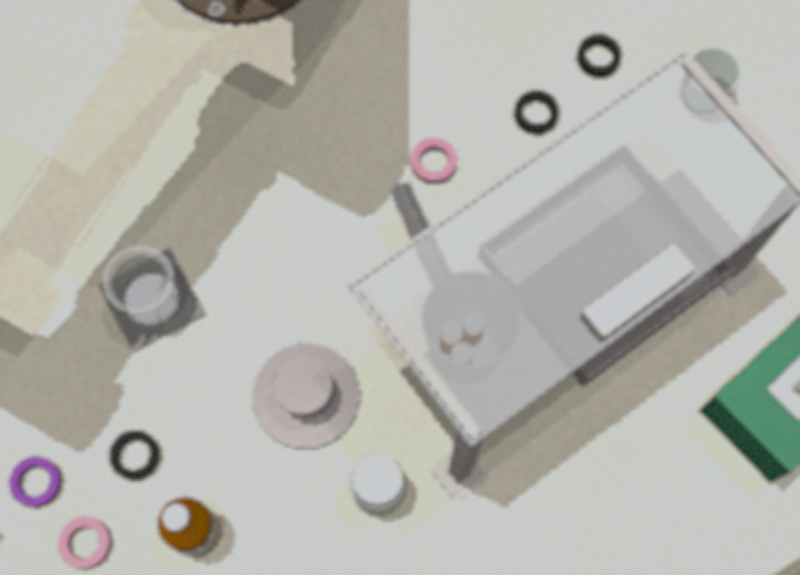

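View pics/top0c.png

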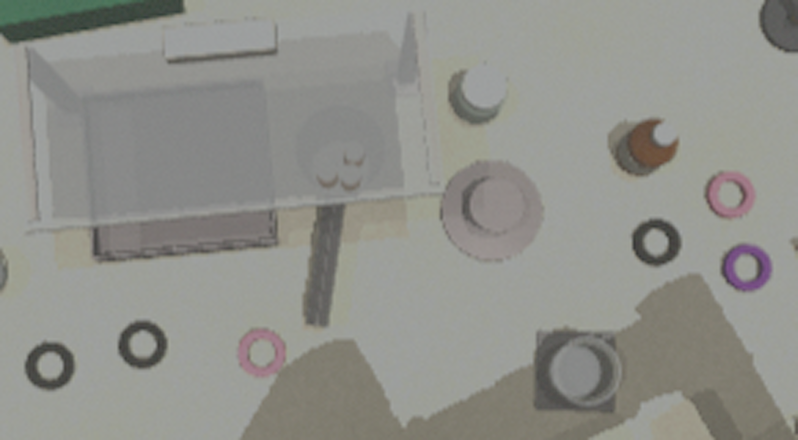

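Three black rings confirmed (crop shows solid black vs pink/purple). Handle tip is at scene crop (402,186) and top crop (316,325). Stand disc is at (304,388) and (497,206). Tube rim is at (139,280) and (586,370).

```bash
python3 - <<'E'
from h import *
np.set_printoptions(precision=4,suppress=True)
S,T=ld('scene0'),ld('top0')
s=lambda x,y:(S,160+(x+.5)/2.5-.5,80+(y+.5)/2.5-.5)
t=lambda x,y:(T,180+(x+.5)/2.75-.5,110+(y+.5)/2.75-.5)
P=dict(tube=((139,280),(586,370)),stand=((304,388),(497,206)),htip=((402,186),(316,325)),hshelf=((430,245),(327,205)),mouth=((470,325),(340,148)),shL=((687,57),(30,232)),shR=((352,287),(438,187)),
trFL=((626,150),(97,258)),trFR=((483,250),(276,242)),trBR=((580,370),(265,82)))
zz=dict(tube=.085,stand=.06,htip=.075,hshelf=.075,mouth=.15,shL=.268,shR=.268,trFL=.045,trFR=.045,trBR=.045)
for k,(a,b) in P.items():
    x,e=tri(s(*a),t(*b)); print(k,x,e,atz(*s(*a),zz[k])[:2],atz(*t(*b),zz[k])[:2])
E
```

```text
tube [ 0.387  -0.3298  0.0831] [0.4, 0.4] [ 0.3879 -0.3294] [ 0.3868 -0.3298]
stand [ 0.5895 -0.2249  0.0481] [2.0, 2.0] [ 0.5933 -0.2236] [ 0.5871 -0.2253]
htip [ 0.4372 -0.0028  0.0781] [2.0, 2.0] [ 0.4369 -0.0003] [ 0.4364 -0.0046]
hshelf [ 0.5618 -0.0265  0.2027] [10.1, 10.1] [ 0.5195 -0.0098] [ 0.583  -0.0154]
mouth [ 0.6425 -0.0313  0.1358] [0.9, 0.9] [ 0.6453 -0.0348] [ 0.6404 -0.0306]
shL [0.5263 0.303  0.2564] [3.8, 3.8] [0.5317 0.3009] [0.5232 0.2966]
shR [ 0.5776 -0.1388  0.268 ] [2.2, 2.2] [ 0.5768 -0.1408] [ 0.5785 -0.1368]
trFL [0.5196 0.2746 0.031 ] [4.0, 4.0] [0.5253 0.2729] [0.5164 0.2683]
trFR [0.5427 0.0508 0.0274] [2.5, 2.5] [0.5485 0.0489] [0.5397 0.0475]
trBR [0.7375 0.0645 0.0638] [0.1, 0.1] [0.7349 0.0695] [0.7418 0.0657]
```

```bash
cat >> h.py <<'E'
np.set_printoptions(precision=4,suppress=True)
import json
def log():
    s=r.get_state(); open('log.jsonl','a').write(json.dumps([list(map(float,s['joints'])),list(map(float,s['tcp_pos'])),list(map(float,s['eef_rot']))])+'\n'); return s
def pose(s=None):
    s=s or log(); return np.array(s['tcp_pos']),Ro.from_euler('xyz',s['eef_rot'],degrees=True)
def plan(*wps):
    """wps: (pos, Rotation or yaw for tool-down or None); prints tool-frame row values & least row count"""
    p,R=pose(); print('at',p,R.as_euler('xyz',degrees=True))
    for q,Q in wps:
        if Q is None:Q=R
        elif not isinstance(Q,Ro): Q=Ro.from_euler('xyz',[180,0,Q],degrees=True)
        w=(R.inv()*Q).as_rotvec(); d=np.array(q)-p
        n=int(max(np.ceil(np.linalg.norm(d)/.06),np.ceil(np.abs(w).max()/.08),1))
        # split with slerp
        print('->',np.array(q),'n',n)
        for k in range(n):
            Rk=R*Ro.from_rotvec(w*k/n); print('   slide',np.round(Rk.inv().apply(d/n)/.15,3).tolist(),'rot',np.round(w/n/.08,3).tolist()) if k in(0,n-1) or np.linalg.norm(w)>.02 else 0
        p,R=np.array(q),Q
E
python3 - <<'E'
from h import *
T=ld('top0')
for n,u,v,z in(('pinkL',275,238,.008),('pinkR',445,180,.008),('purp',452,207,.008),('bottle',411,167,.0),('bottletop',421,157,.14),('jartop',356,142,.09),('cup',171,209,.07)):print(n,atz(T,u,v,z))
plan(([.551,-.434,.12],None),([.551,-.434,.12],-125),([.551,-.434,.12],-210))
E
```

```text
pinkL [0.403 0.064 0.008]
pinkR [ 0.6153 -0.5303  0.008 ]
purp [ 0.5201 -0.5533  0.008 ]
bottle [ 0.6611 -0.4123  0.    ]
bottletop [ 0.6699 -0.4128  0.14  ]
jartop [ 0.7275 -0.2064  0.09  ]
cup [0.4935 0.409  0.07  ]
at [ 0.1615 -0.655   0.2258] [ 179.9262   -0.0059 -166.1507]
-> [ 0.551 -0.434  0.12 ] n 8
   slide [-0.359, 0.101, 0.088] rot [0.0, 0.0, 0.0]
   slide [-0.359, 0.101, 0.088] rot [0.0, 0.0, 0.0]
-> [ 0.551 -0.434  0.12 ] n 9
   slide [0.0, 0.0, 0.0] rot [0.002, 0.001, -0.998]
   slide [0.0, 0.0, 0.0] rot [0.002, 0.001, -0.998]
   slide [0.0, 0.0, 0.0] rot [0.002, 0.001, -0.998]
   slide [0.0, 0.0, 0.0] rot [0.002, 0.001, -0.998]
   slide [0.0, 0.0, 0.0] rot [0.002, 0.001, -0.998]
   slide [0.0, 0.0, 0.0] rot [0.002, 0.001, -0.998]
   slide [0.0, 0.0, 0.0] rot [0.002, 0.001, -0.998]
   slide [0.0, 0.0, 0.0] rot [0.002, 0.001, -0.998]
   slide [0.0, 0.0, 0.0] rot [0.002, 0.001, -0.998]
-> [ 0.551 -0.434  0.12 ] n 19
   slide [0.0, 0.0, 0.0] rot [-0.0, -0.0, 0.976]
   slide [0.0, 0.0, 0.0] rot [-0.0, -0.0, 0.976]
   slide [0.0, 0.0, 0.0] rot [-0.0, -0.0, 0.976]
   slide [0.0, 0.0, 0.0] rot [-0.0, -0.0, 0.976]
   slide [0.0, 0.0, 0.0] rot [-0.0, -0.0, 0.976]
   slide [0.0, 0.0, 0.0] rot [-0.0, -0.0, 0.976]
   slide [0.0, 0.0, 0.0] rot [-0.0, -0.0, 0.976]
   slide [0.0, 0.0, 0.0] rot [-0.0, -0.0, 0.976]
   slide [0.0, 0.0, 0.0] rot [-0.0, -0.0, 0.976]
   slide [0.0, 0.0, 0.0] rot [-0.0, -0.0, 0.976]
   slide [0.0, 0.0, 0.0] rot [-0.0, -0.0, 0.976]
   slide [0.0, 0.0, 0.0] rot [-0.0, -0.0, 0.976]
   slide [0.0, 0.0, 0.0] rot [-0.0, -0.0, 0.976]
   slide [0.0, 0.0, 0.0] rot [-0.0, -0.0, 0.976]
   slide [0.0, 0.0, 0.0] rot [-0.0, -0.0, 0.976]
   slide [0.0, 0.0, 0.0] rot [-0.0, -0.0, 0.976]
   slide [0.0, 0.0, 0.0] rot [-0.0, -0.0, 0.976]
   slide [0.0, 0.0, 0.0] rot [-0.0, -0.0, 0.976]
   slide [0.0, 0.0, 0.0] rot [-0.0, -0.0, 0.976]
```

>>> {"fn": "play_rows", "kwargs": {
  "rows": [
    {"slide":[-0.36,0.1,0],"delta_rot":[0,0,0],"fingers":1},
    {"slide":[-0.36,0.1,0.05],"delta_rot":[0,0,0],"fingers":1},
    {"slide":[-0.36,0.1,0.05],"delta_rot":[0,0,0],"fingers":1},
    {"slide":[-0.36,0.1,0.1],"delta_rot":[0,0,0],"fingers":1},
    {"slide":[-0.36,0.1,0.1],"delta_rot":[0,0,0],"fingers":1},
    {"slide":[-0.36,0.1,0.1],"delta_rot":[0,0,0],"fingers":1},
    {"slide":[-0.36,0.1,0.1],"delta_rot":[0,0,0],"fingers":1},
    {"slide":[-0.36,0.1,0.1],"delta_rot":[0,0,0],"fingers":1}
  ],
  "squeeze": 20
}}

```text
time_s: 1.15
tcp_pos: [0.5536, -0.4342, 0.1358]
eef_rot: [180.0, -0.0, -166.1]
contact_force: [0.6, -1.1, 0.5]
gripper_width: 0.0879
gripper_force: 0.0
```

>>> {"fn": "play_rows", "kwargs": {
  "rows": [
    {"slide":[0,0,0],"delta_rot":[0,0,0],"fingers":1},
    {"slide":[0,0,0],"delta_rot":[0,0,0],"fingers":1}
  ]
}}

```text
time_s: 1.4
tcp_pos: [0.5522, -0.435, 0.136]
eef_rot: [180.0, -0.1, -166.1]
contact_force: [-1.2, -0.5, 0.3]
gripper_width: 0.0879
gripper_force: 0.0
```

```bash
python3 - <<'E'
from h import *
s=log();print(s['joints'],s['tcp_pos'],s['eef_rot'])
c=snap('wrist','w1'); S=snap('scene','scene1')
print(proj(c,[.551,-.434,.008]))
a=cv2.resize(c['image'],(640,400)); b=S['image']
for i in(a,b): i[:]=np.clip(255*(i/255.)**.65*1.1,0,255)
cv2.imwrite('pics/v1.png',np.hstack([cv2.resize(a,(400,250)),cv2.resize(b,(400,250))]).repeat(2,0).repeat(2,1)[:, :800*2:1] if 0 else np.vstack([cv2.resize(a,(448,280)),cv2.resize(b,(448,280))]))
E
```

```text
[-22.3956  26.6667  -1.9982   0.0033 -61.4033 -53.7056] [ 0.5522 -0.435   0.136 ] [ 179.9619   -0.0568 -166.0995]
(np.float64(320.3509647516472), np.float64(189.8834886854922))
```

View pics/v1.png

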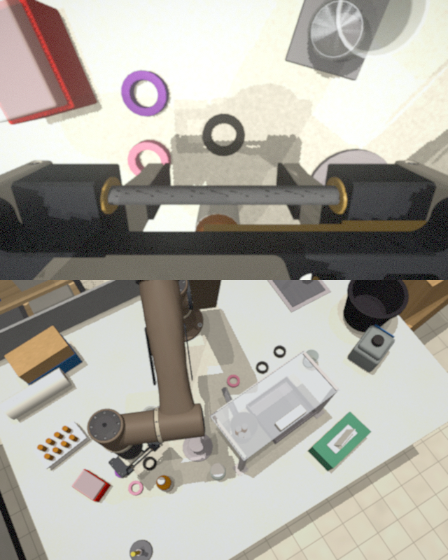

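The wrist view shows the black ring at ~(319,193), prediction (320,190), with purple and pink to its left. The scene shows no fourth black ring. Descending.

```bash
python3 - <<'E'
from h import *
c=ld('w1');g=c['image'].max(2)[160:226,285:355];m=(g<70).astype('uint8');k,l,s,ce=cv2.connectedComponentsWithStats(m);j=1+np.argmax(s[1:,4]);print(s[j],ce[j]+[285,160],atz(c,*(ce[j]+[285,160]),.010))
plan(([.551,-.434,.008],None))
E
```

```text
[   4    3   60   60 1813] [318.8886 193.61  ] [ 0.5545 -0.4346  0.01  ]
at [ 0.5517 -0.4359  0.1369] [-179.9898    0.0065 -166.1901]
-> [ 0.551 -0.434  0.008] n 3
   slide [0.0, 0.005, 0.286] rot [0.0, 0.0, 0.0]
   slide [0.0, 0.005, 0.286] rot [0.0, 0.0, 0.0]
```

>>> {"fn": "play_rows", "kwargs": {
  "rows": [
    {"slide":[-0.005,0.003,0.25],"delta_rot":[0,0,0],"fingers":1},
    {"slide":[0,0.003,0.25],"delta_rot":[0,0,0],"fingers":1},
    {"slide":[0,0,0.25],"delta_rot":[0,0,0],"fingers":1},
    {"slide":[0,0,0.105],"delta_rot":[0,0,0],"fingers":1},
    {"slide":[0,0,0],"delta_rot":[0,0,0],"fingers":0.2},
    {"slide":[0,0,0],"delta_rot":[0,0,0],"fingers":-0.2},
    {"slide":[0,0,0],"delta_rot":[0,0,0],"fingers":-0.2},
    {"slide":[0,0,0],"delta_rot":[0,0,0],"fingers":-0.2}
  ],
  "squeeze": 15
}}

```text
time_s: 2.5
tcp_pos: [0.5536, -0.4347, 0.0098]
eef_rot: [-179.9, 0.1, -166.1]
contact_force: [-0.1, 1.0, 5.1]
gripper_width: 0.059
gripper_force: 15.0
```

```bash
python3 - <<'E'
from h import *
s=log(); print(s['gripper_width'],s['gripper_force'],s['contact_force'])
plan((pose()[0]+[0,0,.12],None),([.3872,-.3296,.13],None),([.3872,-.3296,.088],None))
E
```

```text
0.059049530417661804 15.00192768406123 [-0.1273  1.0274  5.1316]
at [ 0.5536 -0.4347  0.0098] [-179.914     0.0888 -166.1206]
-> [ 0.5536 -0.4347  0.1298] n 2
   slide [-0.001, -0.001, -0.4] rot [0.0, 0.0, 0.0]
   slide [-0.001, -0.001, -0.4] rot [0.0, 0.0, 0.0]
-> [ 0.3872 -0.3296  0.13  ] n 4
   slide [0.227, 0.237, -0.001] rot [0.0, 0.0, 0.0]
   slide [0.227, 0.237, -0.001] rot [0.0, 0.0, 0.0]
-> [ 0.3872 -0.3296  0.088 ] n 1
   slide [0.0, 0.0, 0.28] rot [0.0, 0.0, 0.0]
```

>>> {"fn": "play_rows", "kwargs": {
  "rows": [
    {"slide":[0,0,-0.25],"delta_rot":[0,0,0],"fingers":-0.2},
    {"slide":[0,0,-0.35],"delta_rot":[0,0,0],"fingers":-0.2},
    {"slide":[0,0,-0.2],"delta_rot":[0,0,0],"fingers":-0.2},
    {"slide":[0.227,0.237,0],"delta_rot":[0,0,0],"fingers":-0.2},
    {"slide":[0.227,0.237,0],"delta_rot":[0,0,0],"fingers":-0.2},
    {"slide":[0.227,0.237,0],"delta_rot":[0,0,0],"fingers":-0.2},
    {"slide":[0.227,0.237,0],"delta_rot":[0,0,0],"fingers":-0.2},
    {"slide":[0,0,0],"delta_rot":[0,0,0],"fingers":-0.2}
  ]
}}

```text
time_s: 3.5
tcp_pos: [0.3837, -0.3273, 0.129]
eef_rot: [180.0, 0.0, -166.1]
contact_force: [0.3, 0.0, 0.2]
gripper_width: 0.059
gripper_force: 15.0
```

```bash
python3 - <<'E'
from h import *
s=log();c=snap('wrist','w2'); print(s['tcp_pos'],s['gripper_width'],proj(c,[.3872,-.3296,.085]),proj(c,[.3872,-.3296,.0]),proj(c,s['tcp_pos']))
i=c['image'][60:360,120:520]; i=np.clip(255*(i/255.)**.65*1.1,0,255).astype('uint8'); cv2.imwrite('pics/v2.png',cv2.resize(i,None,fx=2,fy=2))
plan(([.3872,-.3296,.09],None))
E
```

```text
[ 0.3837 -0.3273  0.129 ] 0.059041890703846536 (np.float64(314.8415865935088), np.float64(223.80210545309814)) (np.float64(315.9576700414462), np.float64(193.09098884635205)) (np.float64(319.1604014606392), np.float64(246.64051258136266))
at [ 0.3859 -0.3284  0.1294] [-179.9435    0.0915 -166.1122]
-> [ 0.3872 -0.3296  0.09  ] n 1
   slide [-0.006, -0.01, 0.263] rot [0.0, 0.0, 0.0]
```

View pics/v2.png

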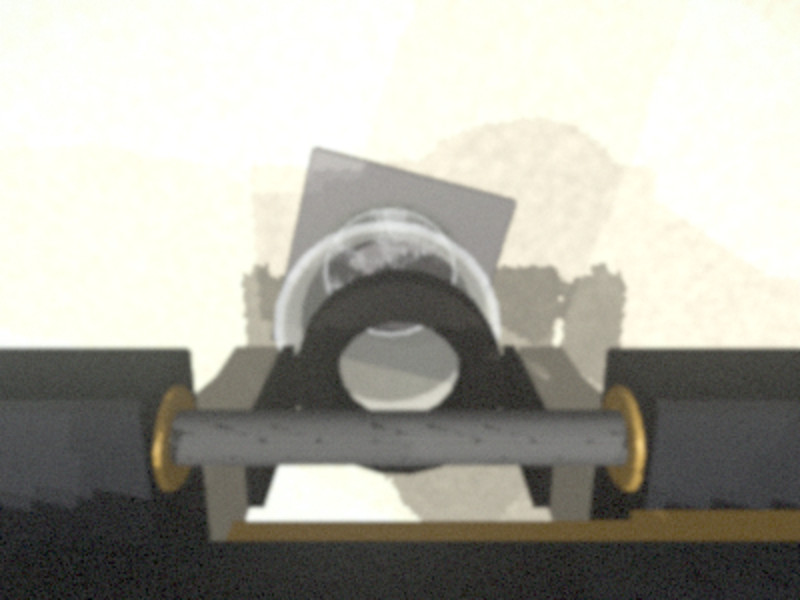

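The tube lip is centred at ~(314,224) as predicted (315,224), so its position is right. Lowering and releasing.

>>> {"fn": "play_rows", "kwargs": {
  "rows": [
    {"slide":[-0.006,-0.01,0.1],"delta_rot":[0,0,0],"fingers":-0.2},
    {"slide":[0,0,0.12],"delta_rot":[0,0,0],"fingers":-0.2},
    {"slide":[0,0,0.05],"delta_rot":[0,0,0],"fingers":-0.2},
    {"slide":[0,0,0],"delta_rot":[0,0,0],"fingers":-0.2}
  ]
}}

```text
time_s: 4.05
tcp_pos: [0.3878, -0.3303, 0.0868]
eef_rot: [179.9, -0.1, -166.2]
contact_force: [0.4, -0.3, 0.0]
gripper_width: 0.0587
gripper_force: 15.0
```

```bash
python3 - <<'E'
from h import *
s=log();print(s['contact_force'],s['gripper_width'])
plan(([.3872,-.3296,.088],None))
E
```

```text
[ 0.381  -0.3272  0.0155] 0.05874767134049298
at [ 0.3878 -0.3303  0.0868] [ 179.9435   -0.0983 -166.1511]
-> [ 0.3872 -0.3296  0.088 ] n 1
   slide [0.003, 0.005, -0.008] rot [0.0, 0.0, 0.0]
```

>>> {"fn": "play_rows", "kwargs": {
  "rows": [
    {"slide":[0.003,0.004,0],"delta_rot":[0,0,0],"fingers":-0.2},
    {"slide":[0,0,0],"delta_rot":[0,0,0],"fingers":1},
    {"slide":[0,0,0],"delta_rot":[0,0,0],"fingers":1},
    {"slide":[0,0,0],"delta_rot":[0,0,0],"fingers":1},
    {"slide":[0,0,-0.2],"delta_rot":[0,0,0],"fingers":1},
    {"slide":[0,0,-0.4],"delta_rot":[0,0,0],"fingers":1},
    {"slide":[0,0,0],"delta_rot":[0,0,0],"fingers":1}
  ]
}}

```text
time_s: 4.92
tcp_pos: [0.3898, -0.331, 0.1827]
eef_rot: [-179.7, 0.4, -166.1]
contact_force: [0.2, 0.4, -0.3]
gripper_width: 0.0875
gripper_force: 0.0
```

```bash
python3 - <<'E'
from h import *
s=log();c=snap('wrist','w3');S=snap('scene','scene3');T=snap('top','top3')
i=c['image'][100:260,220:420]; j=S['image'][160:230,180:260]; k=S['image'][60:180,340:440]
f=lambda i:np.clip(255*(i/255.)**.65*1.1,0,255).astype('uint8')
cv2.imwrite('pics/v3.png',np.hstack([cv2.resize(f(x),(256,224)) for x in(i,j,k)]))
# left rings still in place?
for a,b in(((400,102),(198,242)),((375,125),(232,235))):
    o=[]
    for C,(u,v) in((S,a),(T,b)):
        g=C['image'][v-14:v+14,u-14:u+14].max(2);n,l,st,ce=cv2.connectedComponentsWithStats((g<45).astype('uint8'));q=1+np.argmax(st[1:,4]);o.append((C,*(ce[q]+[u-14,v-14])))
    print(tri(*o))
plan(([.3872,-.3296,.20],None),([.395,.275,.20],None))
E
```

```text
(array([0.3834, 0.3302, 0.0091]), [0.1, 0.1])
(array([0.4119, 0.2154, 0.0098]), [0.1, 0.1])
at [ 0.3868 -0.3294  0.1775] [ 179.9761    0.0077 -166.1619]
-> [ 0.3872 -0.3296  0.2   ] n 1
   slide [-0.002, -0.002, -0.15] rot [0.0, 0.0, 0.0]
-> [0.395 0.275 0.2  ] n 11
   slide [-0.092, 0.355, 0.0] rot [0.0, 0.0, 0.0]
   slide [-0.092, 0.355, 0.0] rot [0.0, 0.0, 0.0]
```

View pics/v3.png

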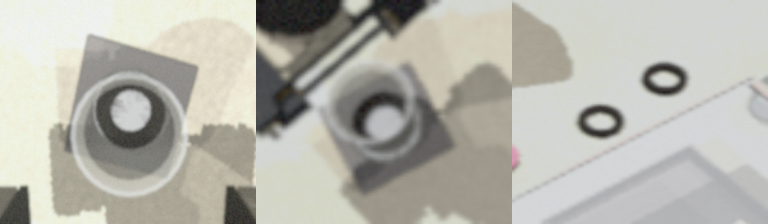

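The first ring lies flat on the tube floor and the left rings are unmoved. Going to the ring at (0.412, 0.2155).

```bash
python3 - <<'E'
from h import *
plan(([.46,-.05,.20],None),([.4119,.2155,.12],None))
E
```

```text
at [ 0.3868 -0.3294  0.1775] [ 179.9761    0.0077 -166.1619]
-> [ 0.46 -0.05  0.2 ] n 5
   slide [-0.184, 0.338, -0.03] rot [0.0, 0.0, 0.0]
   slide [-0.184, 0.338, -0.03] rot [0.0, 0.0, 0.0]
-> [0.4119 0.2155 0.12  ] n 5
   slide [-0.022, 0.359, 0.107] rot [0.0, 0.0, 0.0]
   slide [-0.022, 0.359, 0.107] rot [0.0, 0.0, 0.0]
```

>>> {"fn": "play_rows", "kwargs": {
  "rows": [
    {"slide":[-0.184,0.338,-0.15],"delta_rot":[0,0,0],"fingers":1},
    {"slide":[-0.184,0.338,0],"delta_rot":[0,0,0],"fingers":1},
    {"slide":[-0.184,0.338,0],"delta_rot":[0,0,0],"fingers":1},
    {"slide":[-0.184,0.338,0],"delta_rot":[0,0,0],"fingers":1},
    {"slide":[-0.184,0.338,0],"delta_rot":[0,0,0],"fingers":1},
    {"slide":[-0.022,0.359,0],"delta_rot":[0,0,0],"fingers":1},
    {"slide":[-0.022,0.359,0.1],"delta_rot":[0,0,0],"fingers":1},
    {"slide":[-0.022,0.359,0.1],"delta_rot":[0,0,0],"fingers":1}
  ]
}}

```text
time_s: 6.08
tcp_pos: [0.4302, 0.1101, 0.1689]
eef_rot: [-180.0, -0.1, -166.1]
contact_force: [1.1, 0.8, -0.4]
gripper_width: 0.0874
gripper_force: 0.0
```

>>> {"fn": "play_rows", "kwargs": {
  "rows": [
    {"slide":[-0.022,0.359,0.15],"delta_rot":[0,0,0],"fingers":1},
    {"slide":[-0.022,0.359,0.15],"delta_rot":[0,0,0],"fingers":1},
    {"slide":[0,0,0],"delta_rot":[0,0,0],"fingers":1},
    {"slide":[0,0,0],"delta_rot":[0,0,0],"fingers":1}
  ]
}}

```text
time_s: 6.58
tcp_pos: [0.4113, 0.2144, 0.1243]
eef_rot: [-179.9, -0.1, -166.1]
contact_force: [0.2, 0.8, 0.3]
gripper_width: 0.088
gripper_force: 0.0
```

```bash
cat >> h.py <<'E'
def wring(f,tag):
    s=log();c=snap('wrist',tag);u,v=map(int,proj(c,f));x0,y0=u-60,max(v-60,0)
    g=c['image'].max(2)[y0:v+50,x0:u+60];n,l,st,ce=cv2.connectedComponentsWithStats((g<70).astype('uint8'))
    for j in range(1,n):
        if st[j,4]>300:print(st[j],ce[j]+[x0,y0],atz(c,*(ce[j]+[x0,y0]),.010))
E
python3 - <<'E'
from h import *
wring([.4119,.2155,.01],'w4'); print(r.get_state()['joints'])
plan(([.4119,.2155,.009],None))
E
```

```text
[  30   32   61   61 1923] [319.8861 198.0889] [0.4145 0.2157 0.01  ]
[  51.8876    6.1831  -33.1866   -0.0027  -50.722  -128.0355]
at [0.4117 0.2141 0.1248] [-179.9451   -0.0735 -166.1497]
-> [0.4119 0.2155 0.009 ] n 2
   slide [-0.002, 0.005, 0.386] rot [0.0, 0.0, 0.0]
   slide [-0.002, 0.005, 0.386] rot [0.0, 0.0, 0.0]
```

>>> {"fn": "play_rows", "kwargs": {
  "rows": [
    {"slide":[-0.004,0.006,0.25],"delta_rot":[0,0,0],"fingers":1},
    {"slide":[0,0.003,0.25],"delta_rot":[0,0,0],"fingers":1},
    {"slide":[0,0,0.2],"delta_rot":[0,0,0],"fingers":1},
    {"slide":[0,0,0.07],"delta_rot":[0,0,0],"fingers":1},
    {"slide":[0,0,0],"delta_rot":[0,0,0],"fingers":0.2},
    {"slide":[0,0,0],"delta_rot":[0,0,0],"fingers":-0.2},
    {"slide":[0,0,0],"delta_rot":[0,0,0],"fingers":-0.2},
    {"slide":[0,0,0],"delta_rot":[0,0,0],"fingers":-0.2}
  ]
}}

```text
time_s: 7.62
tcp_pos: [0.4128, 0.2168, 0.0107]
eef_rot: [179.9, 0.1, -166.1]
contact_force: [0.7, -0.5, 6.1]
gripper_width: 0.0594
gripper_force: 15.0
```

```bash
python3 - <<'E'
from h import *
p=pose()[0]
plan((p+[0,0,.15],None),([.46,-.05,.17],None),([.3874,-.3298,.135],None))
E
```

```text
at [0.4128 0.2168 0.0107] [ 179.9496    0.0855 -166.1235]
-> [0.4128 0.2168 0.1607] n 3
   slide [-0.0, 0.0, -0.333] rot [0.0, 0.0, 0.0]
   slide [-0.0, 0.0, -0.333] rot [0.0, 0.0, 0.0]
-> [ 0.46 -0.05  0.17] n 5
   slide [0.024, -0.361, -0.013] rot [0.0, 0.0, 0.0]
   slide [0.024, -0.361, -0.013] rot [0.0, 0.0, 0.0]
-> [ 0.3874 -0.3298  0.135 ] n 5
   slide [0.184, -0.339, 0.046] rot [0.0, 0.0, 0.0]
   slide [0.184, -0.339, 0.046] rot [0.0, 0.0, 0.0]
```

>>> {"fn": "play_rows", "kwargs": {
  "rows": [
    {"slide":[0,0,-0.3],"delta_rot":[0,0,0],"fingers":-0.2},
    {"slide":[0,0,-0.35],"delta_rot":[0,0,0],"fingers":-0.2},
    {"slide":[0,0,-0.35],"delta_rot":[0,0,0],"fingers":-0.2},
    {"slide":[0.024,-0.361,-0.01],"delta_rot":[0,0,0],"fingers":-0.2},
    {"slide":[0.024,-0.361,-0.01],"delta_rot":[0,0,0],"fingers":-0.2},
    {"slide":[0.024,-0.361,-0.01],"delta_rot":[0,0,0],"fingers":-0.2},
    {"slide":[0.024,-0.361,-0.01],"delta_rot":[0,0,0],"fingers":-0.2},
    {"slide":[0.024,-0.361,-0.01],"delta_rot":[0,0,0],"fingers":-0.2}
  ]
}}

```text
time_s: 8.62
tcp_pos: [0.4596, -0.0524, 0.1679]
eef_rot: [180.0, 0.1, -166.1]
contact_force: [1.6, 0.5, -0.2]
gripper_width: 0.0597
gripper_force: 15.0
```

>>> {"fn": "play_rows", "kwargs": {
  "rows": [
    {"slide":[0.184,-0.339,0.04],"delta_rot":[0,0,0],"fingers":-0.2},
    {"slide":[0.184,-0.339,0.04],"delta_rot":[0,0,0],"fingers":-0.2},
    {"slide":[0.184,-0.339,0.04],"delta_rot":[0,0,0],"fingers":-0.2},
    {"slide":[0.184,-0.339,0.04],"delta_rot":[0,0,0],"fingers":-0.2},
    {"slide":[0.184,-0.339,0.04],"delta_rot":[0,0,0],"fingers":-0.2},
    {"slide":[0,0,0],"delta_rot":[0,0,0],"fingers":-0.2},
    {"slide":[0,0,0],"delta_rot":[0,0,0],"fingers":-0.2}
  ]
}}

```text
time_s: 9.5
tcp_pos: [0.3861, -0.3308, 0.1372]
eef_rot: [180.0, -0.0, -166.2]
contact_force: [0.8, -0.0, -1.2]
gripper_width: 0.0598
gripper_force: 15.0
```

```bash
python3 - <<'E'
from h import *
print(r.get_state()['gripper_width']);plan(([.3873,-.3298,.089],None))
E
```

```text
0.05977312302992502
at [ 0.3861 -0.3308  0.1372] [ 179.9819   -0.0064 -166.2256]
-> [ 0.3873 -0.3298  0.089 ] n 1
   slide [-0.009, 0.005, 0.322] rot [0.0, 0.0, 0.0]
```

>>> {"fn": "play_rows", "kwargs": {
  "rows": [
    {"slide":[-0.009,0.005,0.15],"delta_rot":[0,0,0],"fingers":-0.2},
    {"slide":[0,0,0.12],"delta_rot":[0,0,0],"fingers":-0.2},
    {"slide":[0,0,0.05],"delta_rot":[0,0,0],"fingers":-0.2},
    {"slide":[0,0,0],"delta_rot":[0,0,0],"fingers":-0.2},
    {"slide":[0,0,0],"delta_rot":[0,0,0],"fingers":1},
    {"slide":[0,0,0],"delta_rot":[0,0,0],"fingers":1},
    {"slide":[0,0,0],"delta_rot":[0,0,0],"fingers":1},
    {"slide":[0,0,-0.15],"delta_rot":[0,0,0],"fingers":1}
  ]
}}

```text
time_s: 10.5
tcp_pos: [0.3865, -0.3293, 0.1109]
eef_rot: [179.9, -0.1, -166.2]
contact_force: [-0.2, 0.7, 1.1]
gripper_width: 0.0869
gripper_force: 0.0
```

>>> {"fn": "play_rows", "kwargs": {
  "rows": [
    {"slide":[0,0,-0.4],"delta_rot":[0,0,0],"fingers":1},
    {"slide":[0,0,-0.2],"delta_rot":[0,0,0],"fingers":1},
    {"slide":[0,0,0],"delta_rot":[0,0,0],"fingers":1}
  ]
}}

```text
time_s: 10.88
tcp_pos: [0.389, -0.3305, 0.2048]
eef_rot: [-179.8, 0.3, -166.1]
contact_force: [0.6, 0.2, -0.8]
gripper_width: 0.0875
gripper_force: 0.0
```

```bash
python3 - <<'E'
from h import *
c=snap('wrist','w5');S=snap('scene','s5');T=snap('top','t5')
f=lambda i:np.clip(255*(i/255.)**.65*1.1,0,255).astype('uint8')
cv2.imwrite('pics/v5.png',np.hstack([cv2.resize(f(x),(256,224)) for x in(c['image'][100:280,210:430],S['image'][160:230,180:260])]))
o=[]
for C,(u,v) in((S,(400,102)),(T,(198,242))):
        g=C['image'][v-20:v+20,u-20:u+20].max(2);n,l,st,ce=cv2.connectedComponentsWithStats((g<45).astype('uint8'));q=1+np.argmax(st[1:,4]);o.append((C,*(ce[q]+[u-20,v-20])))
print(tri(*o))
plan(([.46,-.05,.20],None),([.46,.15,.20],None),([.3834,.3302,.12],None))
E
```

```text
(array([0.3834, 0.3299, 0.0096]), [0.3, 0.3])
at [ 0.3871 -0.3295  0.2012] [ 179.9569   -0.0311 -166.1667]
-> [ 0.46 -0.05  0.2 ] n 5
   slide [-0.183, 0.339, 0.002] rot [0.0, 0.0, 0.0]
   slide [-0.183, 0.339, 0.002] rot [0.0, 0.0, 0.0]
-> [0.46 0.15 0.2 ] n 4
   slide [-0.08, 0.324, 0.0] rot [0.0, 0.0, 0.0]
   slide [-0.08, 0.324, 0.0] rot [0.0, 0.0, 0.0]
-> [0.3834 0.3302 0.12  ] n 4
   slide [0.052, 0.322, 0.134] rot [0.0, 0.0, 0.0]
   slide [0.052, 0.322, 0.134] rot [0.0, 0.0, 0.0]
```

View pics/v5.png

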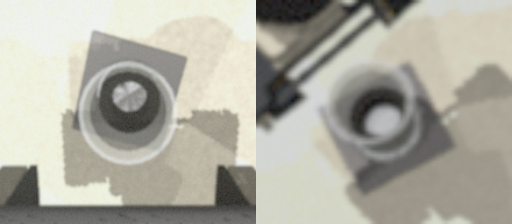

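Second ring is stacked flat. Now the third.

>>> {"fn": "play_rows", "kwargs": {
  "rows": [
    {"slide":[-0.183,0.339,0],"delta_rot":[0,0,0],"fingers":1},
    {"slide":[-0.183,0.339,0],"delta_rot":[0,0,0],"fingers":1},
    {"slide":[-0.183,0.339,0],"delta_rot":[0,0,0],"fingers":1},
    {"slide":[-0.183,0.339,0],"delta_rot":[0,0,0],"fingers":1},
    {"slide":[-0.183,0.339,0],"delta_rot":[0,0,0],"fingers":1},
    {"slide":[-0.08,0.324,0],"delta_rot":[0,0,0],"fingers":1},
    {"slide":[-0.08,0.324,0],"delta_rot":[0,0,0],"fingers":1},
    {"slide":[-0.08,0.324,0],"delta_rot":[0,0,0],"fingers":1}
  ]
}}

```text
time_s: 12.02
tcp_pos: [0.4593, 0.1016, 0.2007]
eef_rot: [-180.0, -0.1, -166.1]
contact_force: [0.7, -0.4, 0.3]
gripper_width: 0.0877
gripper_force: 0.0
```

>>> {"fn": "play_rows", "kwargs": {
  "rows": [
    {"slide":[-0.08,0.324,0],"delta_rot":[0,0,0],"fingers":1},
    {"slide":[0.052,0.322,0.1],"delta_rot":[0,0,0],"fingers":1},
    {"slide":[0.052,0.322,0.1],"delta_rot":[0,0,0],"fingers":1},
    {"slide":[0.052,0.322,0.15],"delta_rot":[0,0,0],"fingers":1},
    {"slide":[0.052,0.322,0.18],"delta_rot":[0,0,0],"fingers":1},
    {"slide":[0,0,0],"delta_rot":[0,0,0],"fingers":1},
    {"slide":[0,0,0],"delta_rot":[0,0,0],"fingers":1}
  ]
}}

```text
time_s: 12.9
tcp_pos: [0.3832, 0.3298, 0.1214]
eef_rot: [-179.9, -0.1, -166.1]
contact_force: [0.2, -0.0, 1.0]
gripper_width: 0.0876
gripper_force: 0.0
```

```bash
python3 - <<'E'
from h import *
wring([.3834,.3302,.01],'w6'); plan(([.3837,.3302,.009],None))
E
```

```text
[  30   32   62   62 2011] [319.463  198.6813] [0.3863 0.3306 0.01  ]
at [0.3836 0.3296 0.1219] [-179.9432   -0.0432 -166.1508]
-> [0.3837 0.3302 0.009 ] n 2
   slide [-0.001, 0.002, 0.376] rot [0.0, 0.0, 0.0]
   slide [-0.001, 0.002, 0.376] rot [0.0, 0.0, 0.0]
```

>>> {"fn": "play_rows", "kwargs": {
  "rows": [
    {"slide":[-0.006,0.002,0.25],"delta_rot":[0,0,0],"fingers":1},
    {"slide":[0,0.003,0.25],"delta_rot":[0,0,0],"fingers":1},
    {"slide":[0,0,0.18],"delta_rot":[0,0,0],"fingers":1},
    {"slide":[0,0,0.07],"delta_rot":[0,0,0],"fingers":1},
    {"slide":[0,0,0],"delta_rot":[0,0,0],"fingers":0.2},
    {"slide":[0,0,0],"delta_rot":[0,0,0],"fingers":-0.2},
    {"slide":[0,0,0],"delta_rot":[0,0,0],"fingers":-0.2},
    {"slide":[0,0,0],"delta_rot":[0,0,0],"fingers":-0.2}
  ]
}}

```text
time_s: 13.95
tcp_pos: [0.3845, 0.3318, 0.0107]
eef_rot: [179.9, 0.1, -166.1]
contact_force: [-1.1, 0.2, 5.5]
gripper_width: 0.059
gripper_force: 15.0
```

```bash
python3 - <<'E'
from h import *
p=pose()[0];print(r.get_state()['gripper_width'])
plan((p+[0,0,.15],None),([.46,.15,.17],None),([.46,-.05,.17],None),([.3874,-.3298,.135],None))
E
```

```text
0.0590276801664107
at [0.3845 0.3318 0.0107] [ 179.9391    0.0655 -166.1348]
-> [0.3845 0.3318 0.1607] n 3
   slide [-0.0, 0.0, -0.333] rot [0.0, 0.0, 0.0]
   slide [-0.0, 0.0, -0.333] rot [0.0, 0.0, 0.0]
-> [0.46 0.15 0.17] n 4
   slide [-0.049, -0.324, -0.016] rot [0.0, 0.0, 0.0]
   slide [-0.049, -0.324, -0.016] rot [0.0, 0.0, 0.0]
-> [ 0.46 -0.05  0.17] n 4
   slide [0.08, -0.324, -0.0] rot [0.0, 0.0, 0.0]
   slide [0.08, -0.324, -0.0] rot [0.0, 0.0, 0.0]
-> [ 0.3874 -0.3298  0.135 ] n 5
   slide [0.183, -0.339, 0.046] rot [0.0, 0.0, 0.0]
   slide [0.183, -0.339, 0.046] rot [0.0, 0.0, 0.0]
```

>>> {"fn": "play_rows", "kwargs": {
  "rows": [
    {"slide":[0,0,-0.3],"delta_rot":[0,0,0],"fingers":-0.2},
    {"slide":[0,0,-0.35],"delta_rot":[0,0,0],"fingers":-0.2},
    {"slide":[0,0,-0.35],"delta_rot":[0,0,0],"fingers":-0.2},
    {"slide":[-0.049,-0.324,-0.02],"delta_rot":[0,0,0],"fingers":-0.2},
    {"slide":[-0.049,-0.324,-0.02],"delta_rot":[0,0,0],"fingers":-0.2},
    {"slide":[-0.049,-0.324,-0.02],"delta_rot":[0,0,0],"fingers":-0.2},
    {"slide":[-0.049,-0.324,0],"delta_rot":[0,0,0],"fingers":-0.2},
    {"slide":[0.08,-0.324,0],"delta_rot":[0,0,0],"fingers":-0.2}
  ]
}}

```text
time_s: 14.95
tcp_pos: [0.4601, 0.0983, 0.169]
eef_rot: [180.0, 0.0, -166.1]
contact_force: [0.8, -0.4, -0.9]
gripper_width: 0.0587
gripper_force: 15.0
```

>>> {"fn": "play_rows", "kwargs": {
  "rows": [
    {"slide":[0.08,-0.324,0],"delta_rot":[0,0,0],"fingers":-0.2},
    {"slide":[0.08,-0.324,0],"delta_rot":[0,0,0],"fingers":-0.2},
    {"slide":[0.08,-0.324,0],"delta_rot":[0,0,0],"fingers":-0.2},
    {"slide":[0.183,-0.339,0.04],"delta_rot":[0,0,0],"fingers":-0.2},
    {"slide":[0.183,-0.339,0.04],"delta_rot":[0,0,0],"fingers":-0.2},
    {"slide":[0.183,-0.339,0.04],"delta_rot":[0,0,0],"fingers":-0.2},
    {"slide":[0.183,-0.339,0.04],"delta_rot":[0,0,0],"fingers":-0.2},
    {"slide":[0.183,-0.339,0.04],"delta_rot":[0,0,0],"fingers":-0.2}
  ]
}}

```text
time_s: 15.95
tcp_pos: [0.3863, -0.3321, 0.139]
eef_rot: [-180.0, 0.0, -166.1]
contact_force: [1.2, -0.8, 0.8]
gripper_width: 0.0588
gripper_force: 15.0
```

>>> {"fn": "play_rows", "kwargs": {
  "rows": [
    {"slide":[0,0,0],"delta_rot":[0,0,0],"fingers":-0.2},
    {"slide":[0,0,0],"delta_rot":[0,0,0],"fingers":-0.2}
  ]
}}

```text
time_s: 16.2
tcp_pos: [0.3865, -0.3304, 0.1387]
eef_rot: [180.0, -0.0, -166.2]
contact_force: [0.4, 1.3, -0.8]
gripper_width: 0.0588
gripper_force: 15.0
```

```bash
python3 - <<'E'
from h import *
print(r.get_state()['gripper_width']);plan(([.3873,-.3298,.089],None))
E
```

```text
0.05879186057816993
at [ 0.3865 -0.3304  0.1387] [ 179.9835   -0.0076 -166.2231]
-> [ 0.3873 -0.3298  0.089 ] n 1
   slide [-0.006, 0.003, 0.332] rot [0.0, 0.0, 0.0]
```

>>> {"fn": "play_rows", "kwargs": {
  "rows": [
    {"slide":[-0.007,0.004,0.15],"delta_rot":[0,0,0],"fingers":-0.2},
    {"slide":[0,0,0.13],"delta_rot":[0,0,0],"fingers":-0.2},
    {"slide":[0,0,0.05],"delta_rot":[0,0,0],"fingers":-0.2},
    {"slide":[0,0,0],"delta_rot":[0,0,0],"fingers":-0.2},
    {"slide":[0,0,0],"delta_rot":[0,0,0],"fingers":1},
    {"slide":[0,0,0],"delta_rot":[0,0,0],"fingers":1},
    {"slide":[0,0,0],"delta_rot":[0,0,0],"fingers":1},
    {"slide":[0,0,-0.15],"delta_rot":[0,0,0],"fingers":1}
  ]
}}

```text
time_s: 17.2
tcp_pos: [0.3867, -0.3291, 0.1109]
eef_rot: [179.9, -0.1, -166.2]
contact_force: [0.4, -0.8, 0.7]
gripper_width: 0.0868
gripper_force: 0.0
```

>>> {"fn": "play_rows", "kwargs": {
  "rows": [
    {"slide":[0,0,-0.4],"delta_rot":[0,0,0],"fingers":1},
    {"slide":[0,0,-0.3],"delta_rot":[0,0,0],"fingers":1},
    {"slide":[0,0,0],"delta_rot":[0,0,0],"fingers":1}
  ]
}}

```text
time_s: 17.58
tcp_pos: [0.3897, -0.3306, 0.221]
eef_rot: [-179.7, 0.3, -166.1]
contact_force: [-0.1, 0.8, -1.7]
gripper_width: 0.0876
gripper_force: 0.0
```

```bash
python3 - <<'E'
from h import *
c=snap('wrist','w7');S=snap('scene','s7');T=snap('top','t7')
f=lambda i:np.clip(255*(i/255.)**.65*1.1,0,255).astype('uint8')
a=cv2.resize(f(c['image'][100:300,200:440]),(336,280)); a2=cv2.resize(f(S['image'][160:230,180:264]),(336,280))
b=cv2.resize(f(T['image'][150:240,250:370]),(784,500)) 
b=cv2.resize(f(S['image'][140:240,300:400]),(560,560),interpolation=cv2.INTER_CUBIC)[:, :464]
cv2.imwrite('pics/v7.png',np.hstack([np.vstack([a,a2]),b]))
# kinematic fit from log
from scipy.optimize import least_squares
D=[json.loads(l) for l in open('log.jsonl')]
q=np.radians([d[0] for d in D]);p=np.array([d[1] for d in D])
def res(x):
    a1,d1,L2,e,L3,off,d6=x
    rr=a1+L2*np.sin(q[:,1])-0; 
    f=q[:,1]-q[:,2]  # forearm pitch-down
    R=a1+L2*np.sin(q[:,1])+L3*np.cos(f)+e*np.sin(f); Z=d1+L2*np.cos(q[:,1])-L3*np.sin(f)+e*np.cos(f)-d6
    X=R*np.cos(q[:,0])+off*np.sin(q[:,0]);Y=R*np.sin(q[:,0])-off*np.cos(q[:,0])
    return np.r_[X-p[:,0],Y-p[:,1],Z-p[:,2]]
o=least_squares(lambda x:np.r_[res(x),1e-4*(x-[0.05,.4,.4,0,.4,.19,.3])],[0.05,.4,.4,0,.4,.19,.3]);print(o.x,np.abs(res(o.x)).max())
E
```

```text
[0.0001 0.2595 0.6026 0.0005 0.4629 0.1918 0.4405] 0.0032490013831240616
```

View pics/v7.png

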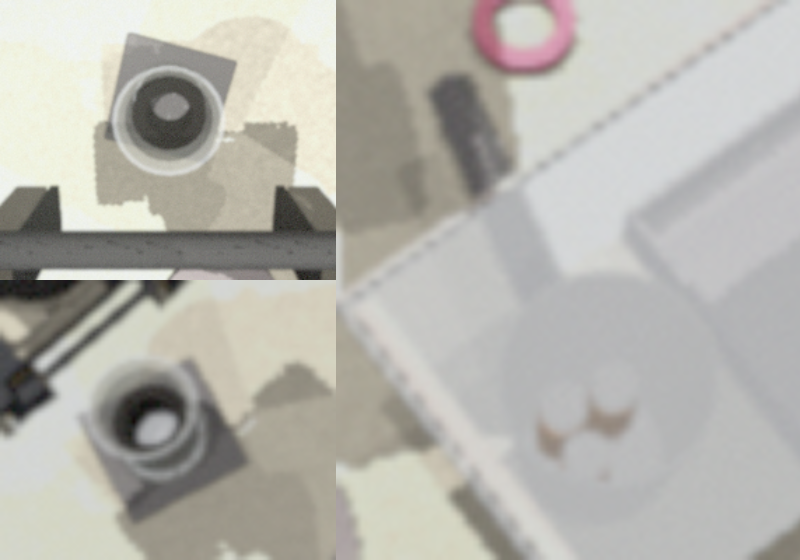

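Third ring is in and flat; the scene crop shows three vial caps in the beaker and the handle from (452,88) to (500,190). Now over the handle.

```bash
python3 - <<'E'
from h import *
plan(([.44,-.15,.24],-176),([.45,0,.24],-188))
E
```

```text
at [ 0.3872 -0.3293  0.2162] [ 179.9604   -0.0185 -166.17  ]
-> [ 0.44 -0.15  0.24] n 4
   slide [-0.157, 0.269, -0.039] rot [0.002, -0.001, 0.536]
   slide [-0.145, 0.276, -0.04] rot [0.002, -0.001, 0.536]
   slide [-0.133, 0.282, -0.04] rot [0.002, -0.001, 0.536]
   slide [-0.121, 0.287, -0.04] rot [0.002, -0.001, 0.536]
-> [0.45 0.   0.24] n 3
   slide [-0.045, 0.331, 0.0] rot [0.0, -0.0, 0.873]
   slide [-0.022, 0.333, 0.0] rot [0.0, -0.0, 0.873]
   slide [0.001, 0.334, 0.0] rot [0.0, -0.0, 0.873]
```

>>> {"fn": "play_rows", "kwargs": {
  "rows": [
    {"slide":[-0.157,0.269,-0.04],"delta_rot":[0,0,0.536],"fingers":1},
    {"slide":[-0.145,0.276,-0.04],"delta_rot":[0,0,0.536],"fingers":1},
    {"slide":[-0.133,0.282,-0.04],"delta_rot":[0,0,0.536],"fingers":1},
    {"slide":[-0.121,0.287,-0.04],"delta_rot":[0,0,0.536],"fingers":1},
    {"slide":[-0.045,0.331,0],"delta_rot":[0,0,0.873],"fingers":1},
    {"slide":[-0.022,0.333,0],"delta_rot":[0,0,0.873],"fingers":1},
    {"slide":[0,0.334,0],"delta_rot":[0,0,0.873],"fingers":1},
    {"slide":[0,0,0],"delta_rot":[0,0,0],"fingers":1}
  ]
}}

```text
time_s: 18.73
tcp_pos: [0.45, 0.0023, 0.2395]
eef_rot: [-179.9, -0.1, 172.2]
contact_force: [0.5, -0.9, -0.1]
gripper_width: 0.0876
gripper_force: 0.0
```

>>> {"fn": "play_rows", "kwargs": {
  "rows": [
    {"slide":[0,0,0],"delta_rot":[0,0,0],"fingers":1},
    {"slide":[0,0,0],"delta_rot":[0,0,0],"fingers":1}
  ]
}}

```text
time_s: 18.98
tcp_pos: [0.4501, -0.0011, 0.2403]
eef_rot: [-180.0, -0.1, 172.0]
contact_force: [0.1, 0.3, 0.0]
gripper_width: 0.0877
gripper_force: 0.0
```

```bash
python3 - <<'E'
from h import *
s=log();c=snap('wrist','w8');print(s['joints'],s['tcp_pos'],s['eef_rot'])
a=np.array([.642,-.031]);t=np.array([.437,-.003])
for X in([*t,.075],[.4766,-.0084,.075],[.642,-.031,.15]):print(proj(c,X))
f=lambda i:np.clip(255*(i/255.)**.65*1.1,0,255).astype('uint8')
cv2.imwrite('pics/v8.png',cv2.resize(f(c['image'])[0:300,160:560],(800,600)))
E
```

```text
[  25.0804   -1.7923  -24.883     0.0014  -66.9821 -123.1121] [ 0.4501 -0.0011  0.2403] [-179.9591   -0.0602  171.9688]
(np.float64(315.6674128832072), np.float64(171.0484394254156))
(np.float64(315.93415699838005), np.float64(205.78428339287098))
(np.float64(316.29255373312225), np.float64(379.0768980764457))
```

View pics/v8.png

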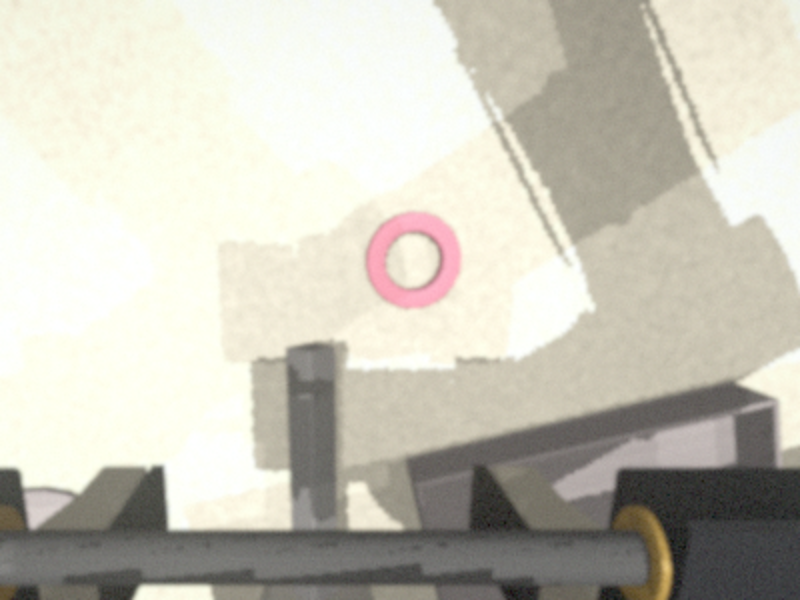

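The handle tip shows at (315.5,172.5) against the predicted (315.7,171), and the bar runs straight down the picture, so the handle is confirmed. I rehearse the tilt in free space to learn the wrist.

>>> {"fn": "play_rows", "kwargs": {
  "rows": [
    {"slide":[0,0.1,-0.1],"delta_rot":[1,0,0],"fingers":1},
    {"slide":[0,0.1,-0.1],"delta_rot":[1,0,0],"fingers":1},
    {"slide":[0,0.1,0],"delta_rot":[1,0,0],"fingers":1},
    {"slide":[0,0,0],"delta_rot":[1,0,0],"fingers":1},
    {"slide":[0,0,0],"delta_rot":[1,0,0],"fingers":1},
    {"slide":[0,0,0],"delta_rot":[1,0,0],"fingers":1},
    {"slide":[0,0,0],"delta_rot":[1,0,0],"fingers":1},
    {"slide":[0,0,0],"delta_rot":[0,0,0],"fingers":1}
  ]
}}

```text
time_s: 20.02
tcp_pos: [0.4568, 0.045, 0.2661]
eef_rot: [-147.8, -0.1, 172.0]
contact_force: [0.7, -0.4, 0.1]
gripper_width: 0.0874
gripper_force: 0.0
```

```bash
python3 - <<'E'
from h import *
s=log();print(s['joints'],s['tcp_pos'],s['eef_rot'],pose()[1].as_matrix()[:,2])
E
```

```text
[  46.328     8.8974  -24.7582   18.1467  -83.8271 -150.698 ] [0.4568 0.045  0.2661] [-147.7783   -0.1121  172.0078] [-0.0758 -0.5278 -0.846 ]
```

```bash
cat > kin.py <<'E'
from h import *
from scipy.optimize import least_squares
D=[json.loads(l) for l in open('log.jsonl')]
Q=np.array([d[0] for d in D]);P=np.array([d[1] for d in D]);RR=Ro.from_euler('xyz',[d[2] for d in D],degrees=True)
lo=np.array([-176,-82,-58.2,-173.8,-174.7,-173.6]);hi=np.array([176,121.7,71.7,95.5,-.12,173.6])
def fk(q,x,s4=1):
    q=np.atleast_2d(q); e=lambda a,v:Ro.from_euler(a,np.asarray(v),degrees=True)
    d1,o1,L2,L3,o5,d6=x
    R1=e('z',q[:,0]);Ru=R1*e('y',q[:,1]);Rf=R1*e('y',q[:,1]-q[:,2]);Rw=Rf*e('x',s4*q[:,3])*e('y',-q[:,4])
    p=np.array([0,0,d1])+R1.apply([0,-o1,0])+Ru.apply([0,0,L2])+Rf.apply([L3,0,0])+Rw.apply([d6,-o5,0])
    R=Rw*e('x',-q[:,5])
    return p,R
def fit():
    best=None
    for s4 in(1,-1):
        C=[(RR[i].inv()*fk(Q[i],[0]*6,s4)[1][0]) for i in range(len(Q))]
        sp=np.degrees(max((C[0].inv()*c).magnitude() for c in C))
        o=least_squares(lambda x:np.r_[(fk(Q,x,s4)[0]-P).ravel(),1e-4*(x-[.3,.1,.6,.46,.1,.3])],[.3,.1,.6,.46,.1,.3])
        err=np.abs(fk(Q,o.x,s4)[0]-P).max()
        if best is None or sp<best[0]: best=(sp,err,o.x,s4,C[0])
    return best
def ik(p,R,F,q0):
    sp,err,x,s4,C=F
    def f(q):
        a,b=fk(q,x,s4);return np.r_[(a[0]-p)*10,((b[0]*C.inv()).inv()*R).as_rotvec()]
    o=least_squares(f,np.clip(q0,lo+.1,hi-.1),bounds=(lo,hi));return o.x,np.abs(o.fun).max()
E
python3 - <<'E'
from kin import *
F=fit();print(F[:4])
E
```

```text
(np.float64(5.28393428287213e-14), np.float64(3.0073964429888633e-09), array([0.1988, 0.    , 0.6016, 0.4636, 0.1918, 0.378 ]), -1)
```

```bash
wc -l log.jsonl; python3 - <<'E'
from kin import *
print(len(Q))
for s4 in(1,-1):
    C=[(RR[i].inv()*fk(Q[i],[0]*6,s4)[1][0]) for i in range(len(Q))]
    print(s4,[round(np.degrees((C[0].inv()*c).magnitude()),2) for c in C])
E
```

```text
28 log.jsonl
28
1 [np.float64(0.0), np.float64(0.04), np.float64(0.04), np.float64(0.07), np.float64(0.07), np.float64(0.07), np.float64(0.08), np.float64(0.03), np.float64(0.04), np.float64(0.04), np.float64(0.2), np.float64(0.04), np.float64(0.04), np.float64(0.03), np.float64(0.03), np.float64(0.06), np.float64(0.06), np.float64(0.02), np.float64(0.03), np.float64(0.03), np.float64(0.03), np.float64(0.05), np.float64(0.05), np.float64(0.02), np.float64(0.03), np.float64(0.03), np.float64(36.27), np.float64(36.27)]
-1 [np.float64(0.0), np.float64(0.0), np.float64(0.0), np.float64(0.0), np.float64(0.0), np.float64(0.0), np.float64(0.0), np.float64(0.0), np.float64(0.0), np.float64(0.0), np.float64(0.0), np.float64(0.0), np.float64(0.0), np.float64(0.0), np.float64(0.0), np.float64(0.0), np.float64(0.0), np.float64(0.0), np.float64(0.0), np.float64(0.0), np.float64(0.0), np.float64(0.0), np.float64(0.0), np.float64(0.0), np.float64(0.0), np.float64(0.0), np.float64(0.0), np.float64(0.0)]
```

```bash
cat >> kin.py <<'E'
def tool(G,psi,alpha):
    R=Ro.from_euler('xyz',[180,0,psi+180],degrees=True)*Ro.from_euler('x',alpha,degrees=True)
    return np.array(G)+.019*R.as_matrix()[:,2],R
def Gof(ax,psi,z,d=.165):
    c,s=np.cos(np.radians(psi)),np.sin(np.radians(psi)); return np.array([ax[0]-d*c,ax[1]-d*s,z])
def pts(q,x,s4=-1):
    e=lambda a,v:Ro.from_euler(a,v,degrees=True);d1,o1,L2,L3,o5,d6=x
    R1=e('z',q[0]);Ru=R1*e('y',q[1]);Rf=R1*e('y',q[1]-q[2]);Rw=Rf*e('x',s4*q[3])*e('y',-q[4])
    el=np.array([0,0,d1])+Ru.apply([0,0,L2]);w=el+Rf.apply([L3,0,0]);return el,w,w+Rw.apply([0,-o5,0])
E
python3 - <<'E'
from kin import *
F=fit();q=Q[-1]
def go(lbl,G,psi,al):
    global q
    p,R=tool(G,psi,al);q,e=ik(p,R,F,q);el,w,w2=pts(q,F[2]);print(lbl,psi,round(al),np.round(q,0),'e%.4f'%e,'el',el.round(2),'w',w.round(2),w2.round(2))
q=Q[25]
go('above',Gof([.642,-.031],-8,.2),-8,0);go('grip',Gof([.642,-.031],-8,.075),-8,-45);q0=q
for psi in(0,8,15):
    q=q0
    for k in range(6):go('move',Gof(np.array([.642,-.031])*(1-k/5)+np.array([.608,.075])*k/5,-8+(psi+8)*k/5,.15),-8+(psi+8)*k/5,-45)
    for t in range(15,136,15):go('tilt',Gof([.608,.075],psi,.15),psi,-45+t)
q=q0
for k in range(6):go('stand',Gof(np.array([.642,-.031])*(1-k/5)+np.array([.59,-.225])*k/5,-8-12*k/5,.14),-8-12*k/5,-45)
E
```

```text
above -8 0 [  23.    4.  -27.   -0.  -59. -121.] e0.0000 el [0.04 0.02 0.8 ] w [0.4  0.17 0.56] [ 0.48 -0.01  0.56]
grip -8 -45 [-16.  24. -17. -50. -67. -53.] e0.0000 el [ 0.24 -0.07  0.75] w [ 0.57 -0.17  0.44] [ 0.44 -0.26  0.33]
move -8.0 -45 [-16.  18. -15. -47. -72. -61.] e0.0000 el [ 0.18 -0.05  0.77] w [ 0.55 -0.15  0.52] [ 0.44 -0.26  0.4 ]
move -6.4 -45 [-14.  17. -16. -47. -72. -61.] e0.0000 el [ 0.17 -0.04  0.77] w [ 0.55 -0.14  0.52] [ 0.44 -0.24  0.4 ]
move -4.8 -45 [-12.  16. -17. -48. -72. -61.] e0.0000 el [ 0.17 -0.04  0.78] w [ 0.55 -0.12  0.52] [ 0.44 -0.23  0.4 ]
move -3.2 -45 [-10.  16. -18. -48. -72. -61.] e0.0000 el [ 0.16 -0.03  0.78] w [ 0.54 -0.1   0.52] [ 0.44 -0.21  0.4 ]
move -1.5999999999999996 -45 [ -8.  15. -18. -48. -71. -61.] e0.0000 el [ 0.16 -0.02  0.78] w [ 0.54 -0.08  0.52] [ 0.44 -0.2   0.4 ]
move 0.0 -45 [ -6.  15. -19. -48. -71. -61.] e0.0000 el [ 0.15 -0.02  0.78] w [ 0.54 -0.06  0.52] [ 0.44 -0.18  0.4 ]
tilt 0 -30 [  7.   8. -23. -35. -60. -79.] e0.0000 el [0.09 0.01 0.79] w [0.48 0.06 0.56] [ 0.44 -0.1   0.46]
tilt 0 -15 [  22.    5.  -29.
[... 4434 characters left out ...]
. -15. -48. -72. -60.] e0.0000 el [ 0.18 -0.05  0.77] w [ 0.55 -0.16  0.51] [ 0.44 -0.26  0.39]
stand -10.4 -45 [-20.  18. -16. -47. -72. -59.] e0.0000 el [ 0.18 -0.06  0.77] w [ 0.54 -0.19  0.51] [ 0.42 -0.29  0.39]
stand -12.8 -45 [-23.  19. -15. -47. -73. -58.] e0.0000 el [ 0.18 -0.08  0.77] w [ 0.53 -0.23  0.51] [ 0.4  -0.32  0.39]
stand -15.2 -45 [-27.  19. -15. -46. -74. -57.] e0.0000 el [ 0.17 -0.09  0.77] w [ 0.51 -0.27  0.51] [ 0.39 -0.35  0.39]
stand -17.6 -45 [-31.  19. -14. -45. -75. -57.] e0.0000 el [ 0.17 -0.1   0.77] w [ 0.5  -0.3   0.51] [ 0.37 -0.38  0.39]
stand -20.0 -45 [-35.  20. -14. -45. -76. -56.] e0.0000 el [ 0.17 -0.12  0.76] w [ 0.49 -0.34  0.51] [ 0.35 -0.41  0.39]
```

```bash
python3 - <<'E'
from kin import *
F=fit()
tc=np.array([.637,.170]);yx=np.array([-.11,.994]);xx=np.array([.994,.11])
for psi in(-4,0,4):
  for ly in(-.10,-.115):
    for lx in(-.04,0.,.03):
      ax=tc+ly*yx+lx*xx;q=np.array([49,8,-39,20,-60,-150.]);o=[]
      for al in(60,70,75,80,85):
        p,R=tool(Gof(ax,psi,.15),psi,al);q,e=ik(p,R,F,q);o.append((al,round(q[5],1),round(e,4)))
      print(psi,ly,lx,ax.round(3),o)
E
```

```text
-4 -0.1 -0.04 [0.608 0.066] [(60, np.float64(-167.8), np.float64(0.0)), (70, np.float64(-170.7), np.float64(0.0)), (75, np.float64(-172.0), np.float64(0.0)), (80, np.float64(-173.2), np.float64(0.0)), (85, np.float64(-173.6), np.float64(0.0131))]
-4 -0.1 0.0 [0.648 0.071] [(60, np.float64(-165.8), np.float64(0.0)), (70, np.float64(-168.8), np.float64(0.0)), (75, np.float64(-170.1), np.float64(0.0)), (80, np.float64(-171.4), np.float64(0.0)), (85, np.float64(-172.7), np.float64(0.0))]
-4 -0.1 0.03 [0.678 0.074] [(60, np.float64(-164.3), np.float64(0.0)), (70, np.float64(-167.3), np.float64(0.0)), (75, np.float64(-168.6), np.float64(0.0)), (80, np.float64(-170.0), np.float64(0.0)), (85, np.float64(-171.3), np.float64(0.0))]
-4 -0.115 -0.04 [0.61  0.051] [(60, np.float64(-167.8), np.float64(0.0)), (70, np.float64(-170.8), np.float64(0.0)), (75, np.float64(-172.2), np.float64(0.0)), (80, np.float64(-173.5), np.float64(0.0)), (85, np.float64(-173.6), np.float64(0.0182))]
-4 -0.115 0.0 [0.65  0.056] [(60, np.float64(-165.8), np.float64(0.0)), (70, np.float64(-168.9), np.float64(0.0)), (75,
[... 2634 characters left out ...]
8.2), np.float64(0.0)), (70, np.float64(-172.2), np.float64(0.0)), (75, np.float64(-173.6), np.float64(0.0062)), (80, np.float64(-173.6), np.float64(0.0293)), (85, np.float64(-173.6), np.float64(0.0536))]
4 -0.115 0.0 [0.65  0.056] [(60, np.float64(-166.2), np.float64(0.0)), (70, np.float64(-170.4), np.float64(0.0)), (75, np.float64(-172.3), np.float64(0.0)), (80, np.float64(-173.6), np.float64(0.0074)), (85, np.float64(-173.6), np.float64(0.0311))]
4 -0.115 0.03 [0.679 0.059] [(60, np.float64(-164.7), np.float64(0.0)), (70, np.float64(-168.9), np.float64(0.0)), (75, np.float64(-170.9), np.float64(0.0)), (80, np.float64(-172.8), np.float64(0.0)), (85, np.float64(-173.6), np.float64(0.0127))]
```

```bash
python3 - <<'E'
from kin import *
G=np.array([.4766,-.0084,.075]);p,R=tool(G,-8,-45);z=R.as_matrix()[:,2]
plan((p-.101*z+[0,0,.06],R),(p-.101*z,None),(p,None))
print(z)
E
```

```text
at [0.4568 0.045  0.2661] [-147.7783   -0.1121  172.0078]
-> [ 0.4685 -0.0658  0.193 ] n 17
   slide [-0.011, -0.021, 0.047] rot [-0.991, -0.002, -0.0]
   slide [-0.011, -0.024, 0.045] rot [-0.991, -0.002, -0.0]
   slide [-0.011, -0.028, 0.043] rot [-0.991, -0.002, -0.0]
   slide [-0.011, -0.031, 0.041] rot [-0.991, -0.002, -0.0]
   slide [-0.011, -0.034, 0.038] rot [-0.991, -0.002, -0.0]
   slide [-0.011, -0.037, 0.035] rot [-0.991, -0.002, -0.0]
   slide [-0.011, -0.04, 0.032] rot [-0.991, -0.002, -0.0]
   slide [-0.011, -0.042, 0.029] rot [-0.991, -0.002, -0.0]
   slide [-0.011, -0.044, 0.026] rot [-0.991, -0.002, -0.0]
   slide [-0.011, -0.046, 0.022] rot [-0.991, -0.002, -0.0]
   slide [-0.011, -0.048, 0.018] rot [-0.991, -0.002, -0.0]
   slide [-0.011, -0.049, 0.014] rot [-0.991, -0.002, -0.0]
   slide [-0.011, -0.05, 0.01] rot [-0.991, -0.002, -0.0]
   slide [-0.011, -0.051, 0.006] rot [-0.991, -0.002, -0.0]
   slide [-0.011, -0.051, 0.002] rot [-0.991, -0.002, -0.0]
   slide [-0.011, -0.051, -0.002] rot [-0.991, -0.002, -0.0]
   slide [-0.011, -0.051, -0.006] rot [-0.991, -0.002, -0.0]
-> [ 0.4685 -0.0658  0.133 ] n 1
   slide [-0.0, -0.283, 0.283] rot [0.0, 0.0, 0.0]
-> [0.4785 0.0049 0.0616] n 2
   slide [0.0, 0.0, 0.337] rot [0.0, 0.0, 0.0]
   slide [0.0, 0.0, 0.337] rot [0.0, 0.0, 0.0]
[ 0.0984  0.7002 -0.7071]
```

>>> {"fn": "play_rows", "kwargs": {
  "rows": [
    {"slide":[-0.011,-0.021,0],"delta_rot":[-1,0,0],"fingers":0.4},
    {"slide":[-0.011,-0.024,0],"delta_rot":[-1,0,0],"fingers":0.4},
    {"slide":[-0.011,-0.028,0.02],"delta_rot":[-1,0,0],"fingers":0.4},
    {"slide":[-0.011,-0.031,0.03],"delta_rot":[-1,0,0],"fingers":0.4},
    {"slide":[-0.011,-0.034,0.04],"delta_rot":[-1,0,0],"fingers":0.4},
    {"slide":[-0.011,-0.037,0.04],"delta_rot":[-1,0,0],"fingers":0.4},
    {"slide":[-0.011,-0.04,0.03],"delta_rot":[-1,0,0],"fingers":0.4},
    {"slide":[-0.011,-0.042,0.03],"delta_rot":[-1,0,0],"fingers":0.4}
  ]
}}

```text
time_s: 21.02
tcp_pos: [0.4642, 0.0009, 0.2493]
eef_rot: [175.2, 0.2, 172.0]
contact_force: [0.1, -0.4, 0.1]
gripper_width: 0.061
gripper_force: 0.0
```

>>> {"fn": "play_rows", "kwargs": {
  "rows": [
    {"slide":[-0.011,-0.044,0.02],"delta_rot":[-1,0,0],"fingers":0.4},
    {"slide":[-0.011,-0.046,0.02],"delta_rot":[-1,0,0],"fingers":0.4},
    {"slide":[-0.011,-0.048,0.02],"delta_rot":[-1,0,0],"fingers":0.4},
    {"slide":[-0.011,-0.049,0.01],"delta_rot":[-1,0,0],"fingers":0.4},
    {"slide":[-0.011,-0.05,0.01],"delta_rot":[-1,0,0],"fingers":0.4},
    {"slide":[-0.011,-0.051,0],"delta_rot":[-1,0,0],"fingers":0.4},
    {"slide":[-0.011,-0.051,0],"delta_rot":[-1,0,0],"fingers":0.4},
    {"slide":[-0.011,-0.051,0],"delta_rot":[-0.95,0,0],"fingers":0.4}
  ]
}}

```text
time_s: 22.02
tcp_pos: [0.4705, -0.0523, 0.2169]
eef_rot: [138.8, 0.2, 171.9]
contact_force: [0.5, 0.1, 0.5]
gripper_width: 0.0612
gripper_force: 0.0
```

>>> {"fn": "play_rows", "kwargs": {
  "rows": [
    {"slide":[0,-0.05,0],"delta_rot":[-0.9,0,0],"fingers":0.4},
    {"slide":[0,0,0],"delta_rot":[0,0,0],"fingers":0.4},
    {"slide":[0,0,0],"delta_rot":[0,0,0],"fingers":0.4}
  ]
}}

```text
time_s: 22.4
tcp_pos: [0.4695, -0.0571, 0.2116]
eef_rot: [134.9, 0.1, 171.9]
contact_force: [0.5, 0.5, 0.4]
gripper_width: 0.0611
gripper_force: 0.0
```

```bash
python3 - <<'E'
from kin import *
G=np.array([.4766,-.0084,.075]);p,R=tool(G,-8,-45);z=R.as_matrix()[:,2]
plan((p-.101*z,R),(p,None))
E
```

```text
at [ 0.4695 -0.0571  0.2116] [134.9313   0.0936 171.9284]
-> [ 0.4685 -0.0658  0.133 ] n 2
   slide [-0.0, -0.206, 0.164] rot [0.007, 0.013, 0.002]
   slide [-0.001, -0.206, 0.165] rot [0.007, 0.013, 0.002]
-> [0.4785 0.0049 0.0616] n 2
   slide [0.0, 0.0, 0.337] rot [0.0, 0.0, 0.0]
   slide [0.0, 0.0, 0.337] rot [0.0, 0.0, 0.0]
```

>>> {"fn": "play_rows", "kwargs": {
  "rows": [
    {"slide":[0,-0.206,0.164],"delta_rot":[0,0.01,0],"fingers":0.4},
    {"slide":[0,-0.206,0.164],"delta_rot":[0,0.01,0],"fingers":0.4},
    {"slide":[0,0,0.2],"delta_rot":[0,0,0],"fingers":0.4},
    {"slide":[0,0,0.2],"delta_rot":[0,0,0],"fingers":0.4},
    {"slide":[0,0,0.15],"delta_rot":[0,0,0],"fingers":0.4},
    {"slide":[0,0,0.12],"delta_rot":[0,0,0],"fingers":0.4},
    {"slide":[0,0,0],"delta_rot":[0,0,0],"fingers":0.4}
  ]
}}

```text
time_s: 23.28
tcp_pos: [0.4775, 0.0065, 0.0617]
eef_rot: [134.9, -0.1, 172.2]
contact_force: [0.8, 0.8, 0.3]
gripper_width: 0.0613
gripper_force: 0.0
```

```bash
python3 - <<'E'
from kin import *
G=np.array([.4766,-.0084,.075]);p,R=tool(G,-8,-45)
s=r.get_state();print(s['contact_force'])
plan((p,R))
c=snap('wrist','w9');f=lambda i:np.clip(255*(i/255.)**.6*1.1,0,255).astype('uint8')
print(proj(c,G),proj(c,[.437,-.003,.075]))
cv2.imwrite('pics/v9.png',cv2.resize(f(c['image'])[100:400,120:520],(800,600)))
E
```

```text
[0.759  0.7868 0.3463]
at [0.4775 0.0065 0.0617] [134.8659  -0.0708 172.1849]
-> [0.4785 0.0049 0.0616] n 1
   slide [-0.008, -0.007, -0.006] rot [0.029, -0.039, 0.018]
(np.float64(316.6601223487438), np.float64(265.4638850981738)) (np.float64(316.38018908652106), np.float64(190.28095597124167))
```

View pics/v9.png

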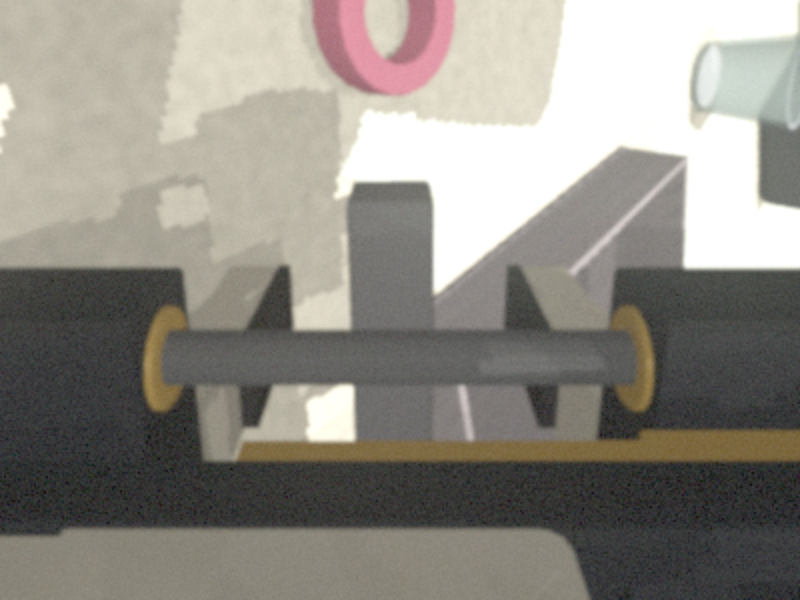

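Bar edges at x 350–432 (crop) between fingers at 292 and 507: it's about 2 mm left of centre and square to the tool. Adjusting and closing.

>>> {"fn": "play_rows", "kwargs": {
  "rows": [
    {"slide":[-0.015,-0.014,0],"delta_rot":[0,0,0],"fingers":0.4},
    {"slide":[0,0,0],"delta_rot":[0,0,0],"fingers":0.0},
    {"slide":[0,0,0],"delta_rot":[0,0,0],"fingers":-0.3},
    {"slide":[0,0,0],"delta_rot":[0,0,0],"fingers":-0.6},
    {"slide":[0,0,0],"delta_rot":[0,0,0],"fingers":-1},
    {"slide":[0,0,0],"delta_rot":[0,0,0],"fingers":-1}
  ],
  "squeeze": 20
}}

```text
time_s: 24.08
tcp_pos: [0.4798, 0.0039, 0.0603]
eef_rot: [134.8, -0.1, 172.1]
contact_force: [-0.2, 0.4, 1.5]
gripper_width: 0.02
gripper_force: 20.0
```

>>> {"fn": "play_rows", "kwargs": {
  "rows": [
    {"slide":[0,0,0],"delta_rot":[0,0,0],"fingers":-1},
    {"slide":[0,0,0],"delta_rot":[0,0,0],"fingers":-1}
  ],
  "squeeze": 58
}}

```text
time_s: 24.32
tcp_pos: [0.4798, 0.004, 0.0604]
eef_rot: [134.8, -0.0, 172.1]
contact_force: [0.5, 1.2, 2.9]
gripper_width: 0.0198
gripper_force: 57.9
```

```bash
python3 - <<'E'
from kin import *
s=r.get_state();print(s['contact_force'],s['moment'],s['gripper_width'],s['gripper_force'])
S=snap('scene','s10')
p,R=pose();plan((p+[0,0,.03],None),(p+[0,0,.075],None))
E
```

```text
[0.5399 1.1697 2.9075] [-1.679  -0.0399  0.1998] 0.019757003666652093 57.90770351886749
at [0.4798 0.004  0.0604] [134.8373  -0.0477 172.1027]
-> [0.4798 0.004  0.0904] n 1
   slide [0.0, 0.142, -0.141] rot [0.0, 0.0, 0.0]
-> [0.4798 0.004  0.1354] n 1
   slide [0.0, 0.213, -0.212] rot [0.0, 0.0, 0.0]
```

>>> {"fn": "play_rows", "kwargs": {
  "rows": [
    {"slide":[0,0.03,-0.03],"delta_rot":[0,0,0],"fingers":-1},
    {"slide":[0,0.05,-0.05],"delta_rot":[0,0,0],"fingers":-1},
    {"slide":[0,0.07,-0.07],"delta_rot":[0,0,0],"fingers":-1},
    {"slide":[0,0.07,-0.07],"delta_rot":[0,0,0],"fingers":-1},
    {"slide":[0,0.07,-0.07],"delta_rot":[0,0,0],"fingers":-1},
    {"slide":[0,0.06,-0.06],"delta_rot":[0,0,0],"fingers":-1},
    {"slide":[0,0,0],"delta_rot":[0,0,0],"fingers":-1},
    {"slide":[0,0,0],"delta_rot":[0,0,0],"fingers":-1}
  ]
}}

```text
time_s: 25.38
tcp_pos: [0.4795, 0.0037, 0.1342]
eef_rot: [134.8, -0.1, 172.1]
contact_force: [-0.0, 0.6, -3.3]
gripper_width: 0.0193
gripper_force: 57.9
```

```bash
python3 - <<'E'
from kin import *
s=log();print(s['contact_force'],s['moment'],s['gripper_width'])
snap('wrist','w11');S=snap('scene','s11');T=snap('top','t11')
f=lambda i:np.clip(255*(i/255.)**.6*1.1,0,255).astype('uint8')
w=ld('w11')['image']
cv2.imwrite('pics/v11.png',np.vstack([np.hstack([cv2.resize(f(S['image'][130:260,290:450]),(400,300)),cv2.resize(f(T['image'][100:220,240:400]),(400,300))]),cv2.resize(f(w[100:340,120:440]),(800,300))]))
E
```

```text
[-0.0387  0.6032 -3.3181] [-2.8951  0.7625  0.0544] 0.019303902671548807
```

View pics/v11.png

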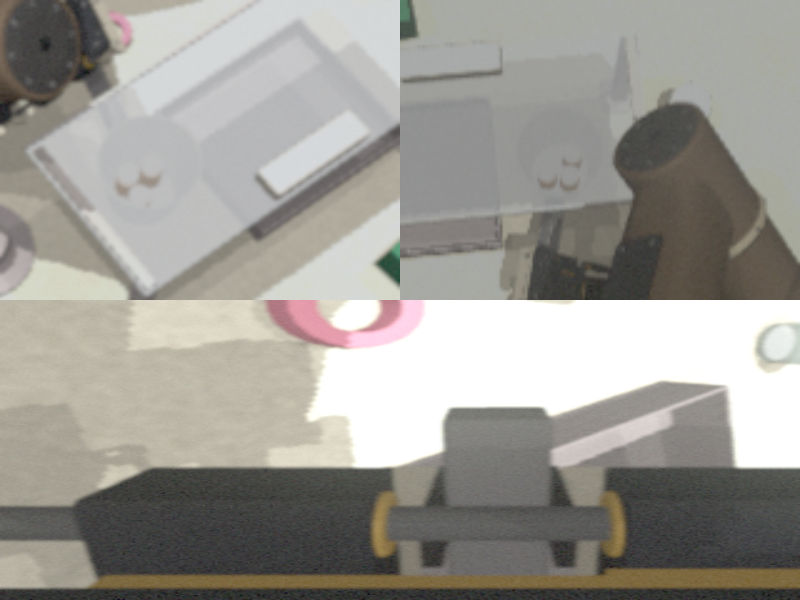

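```bash
python3 - <<'E'
from kin import *
S,T=ld('s11'),ld('t11')
m,e=tri((S,349.2,196),(T,305.2,158));print('mouth',m,e,atz(S,349.2,196,.225),atz(T,305.2,158,.225))
p,R=pose();G=p-.019*R.as_matrix()[:,2];print('G',G,R.as_euler('xyz',degrees=True))
ax=np.array([.62,.068])
pA,RA=tool(Gof([.635,.02],-4,.15),-4,-45.2);pB,RB=tool(Gof(ax,0,.15),0,-45.2)
plan((pB,RB))
E
```

```text
mouth [ 0.6388 -0.0349  0.2558] [1.7, 1.7] [ 0.6319 -0.0268  0.225 ] [ 0.644  -0.0364  0.225 ]
G [ 0.4776 -0.0097  0.1472] [134.8385  -0.1431 172.0834]
at [0.4794 0.0037 0.1338] [134.8385  -0.1431 172.0834]
-> [0.455  0.0815 0.1366] n 2
   slide [0.116, 0.18, 0.168] rot [-0.003, 0.602, -0.62]
   slide [0.099, 0.185, 0.173] rot [-0.003, 0.602, -0.62]
```

>>> {"fn": "play_rows", "kwargs": {
  "rows": [
    {"slide":[0.041,0.06,0.056],"delta_rot":[0,0.2,-0.207],"fingers":-1},
    {"slide":[0.039,0.06,0.056],"delta_rot":[0,0.2,-0.207],"fingers":-1},
    {"slide":[0.037,0.061,0.057],"delta_rot":[0,0.2,-0.207],"fingers":-1},
    {"slide":[0.035,0.061,0.057],"delta_rot":[0,0.2,-0.207],"fingers":-1},
    {"slide":[0.033,0.062,0.058],"delta_rot":[0,0.2,-0.207],"fingers":-1},
    {"slide":[0.031,0.062,0.058],"delta_rot":[0,0.2,-0.207],"fingers":-1},
    {"slide":[0,0,0],"delta_rot":[0,0,0],"fingers":-1},
    {"slide":[0,0,0],"delta_rot":[0,0,0],"fingers":-1}
  ]
}}

```text
time_s: 26.52
tcp_pos: [0.4535, 0.0811, 0.1372]
eef_rot: [134.9, 0.1, -180.0]
contact_force: [0.2, 1.0, -2.5]
gripper_width: 0.0197
gripper_force: 57.9
```

```bash
python3 - <<'E'
from kin import *
p,R=pose();G=p-.019*R.as_matrix()[:,2];print('G',G)
# rotation about G by alpha: constant rows rot rx=k; TCP arc slide per row
for k in(.7,1.0):
    w=k*.08; z=np.array([0,0,1.]); 
    # slide expressed in tool frame at row start
    d=.019*(Ro.from_rotvec([w,0,0]).apply(z)-z);print(k,d/.15)
pB,RB=tool(Gof([.62,.068],0,.15),0,-45.2);plan((pB,RB))
for a in (-45,0,75):
    e=(R.inv()*tool(G,0,a)[1]).as_rotvec();print(a,np.degrees(e))
E
```

```text
G [0.4535 0.0676 0.1506]
0.7 [ 0.     -0.0071 -0.0002]
1.0 [ 0.     -0.0101 -0.0004]
at [0.4535 0.0811 0.1372] [ 134.8688    0.1003 -179.9812]
-> [0.455  0.0815 0.1366] n 1
   slide [-0.01, -0.001, 0.004] rot [-0.015, 0.013, 0.018]
-45 [0.1313 0.0575 0.0842]
0 [45.1312  0.0876  0.0573]
75 [120.1312   0.123   -0.0093]
```

>>> {"fn": "play_rows", "kwargs": {
  "rows": [
    {"slide":[0,-0.007,0],"delta_rot":[0.7,0,0],"fingers":-1},
    {"slide":[0,-0.01,0],"delta_rot":[1,0,0],"fingers":-1},
    {"slide":[0,-0.01,0],"delta_rot":[1,0,0],"fingers":-1},
    {"slide":[0,-0.01,0],"delta_rot":[1,0,0],"fingers":-1},
    {"slide":[0,-0.01,0],"delta_rot":[1,0,0],"fingers":-1},
    {"slide":[0,-0.01,0],"delta_rot":[1,0,0],"fingers":-1},
    {"slide":[0,-0.01,0],"delta_rot":[1,0,0],"fingers":-1},
    {"slide":[0,-0.007,0],"delta_rot":[0.7,0,0],"fingers":-1}
  ]
}}

```text
time_s: 27.52
tcp_pos: [0.4533, 0.0717, 0.1319]
eef_rot: [168.9, 0.1, -180.0]
contact_force: [0.2, -0.6, -2.8]
gripper_width: 0.0192
gripper_force: 57.9
```

```bash
python3 - <<'E'
from kin import *
p,R=pose();G=p-.019*R.as_matrix()[:,2];print('G',G,R.as_euler('xyz',degrees=True),r.get_state()['contact_force'],r.get_state()['joints'])
E
```

```text
G [0.4533 0.0681 0.1505] [ 168.8709    0.0994 -179.9936] [ 0.2444 -0.6069 -2.7659] [  24.2376    4.9942  -29.1103  -12.8726  -51.8998 -106.6111]
```

>>> {"fn": "play_rows", "kwargs": {
  "rows": [
    {"slide":[0,-0.01,0],"delta_rot":[1,0,0],"fingers":-1},
    {"slide":[0,-0.01,0],"delta_rot":[1,0,0],"fingers":-1},
    {"slide":[0,-0.01,0],"delta_rot":[1,0,0],"fingers":-1},
    {"slide":[0,-0.01,0],"delta_rot":[1,0,0],"fingers":-1},
    {"slide":[0,-0.01,0],"delta_rot":[1,0,0],"fingers":-1},
    {"slide":[0,-0.01,0],"delta_rot":[1,0,0],"fingers":-1},
    {"slide":[0,-0.01,0],"delta_rot":[1,0,0],"fingers":-1},
    {"slide":[0,-0.01,0],"delta_rot":[1,0,0],"fingers":-1}
  ]
}}

```text
time_s: 28.52
tcp_pos: [0.4536, 0.0598, 0.1327]
eef_rot: [-154.5, 0.1, 180.0]
contact_force: [-0.9, 0.4, -2.5]
gripper_width: 0.0192
gripper_force: 57.9
```

>>> {"fn": "play_rows", "kwargs": {
  "rows": [
    {"slide":[0,-0.005,0],"delta_rot":[0.5,0,0],"fingers":-1},
    {"slide":[0,-0.005,0],"delta_rot":[0.5,0,0],"fingers":-1},
    {"slide":[0,-0.005,0],"delta_rot":[0.5,0,0],"fingers":-1},
    {"slide":[0,-0.005,0],"delta_rot":[0.5,0,0],"fingers":-1},
    {"slide":[0,-0.005,0],"delta_rot":[0.5,0,0],"fingers":-1},
    {"slide":[0,-0.005,0],"delta_rot":[0.5,0,0],"fingers":-1},
    {"slide":[0,-0.005,0],"delta_rot":[0.5,0,0],"fingers":-1},
    {"slide":[0,-0.005,0],"delta_rot":[0.5,0,0],"fingers":-1}
  ]
}}

```text
time_s: 29.52
tcp_pos: [0.4536, 0.055, 0.136]
eef_rot: [-136.1, 0.1, -180.0]
contact_force: [-0.1, -0.4, -2.0]
gripper_width: 0.0197
gripper_force: 57.9
```

```bash
python3 - <<'E'
from kin import *
p,R=pose();G=p-.019*R.as_matrix()[:,2];s=r.get_state();print('G',G,R.as_euler('xyz',degrees=True),s['contact_force'],s['moment'],s['joints'],s['gripper_width'])
F=fit();print(F[:2]);q=s['joints']
for a in(60,70,75,78):
    print(ik(*tool(G,0,a),F,q))
E
```

```text
G [0.4535 0.0682 0.1497] [-136.0791    0.0949 -179.987 ] [-0.1443 -0.3892 -1.9907] [2.8901 0.2922 0.0143] [  53.1228   20.7756  -38.0963   26.2406  -70.7218 -160.898 ] 0.019722177353350464
(np.float64(7.287566289876362e-14), np.float64(3.903987688680388e-10))
(array([  56.3451,   29.9692,  -37.1612,   29.2067,  -79.5988, -167.3511]), np.float64(3.3306690738754696e-15))
(array([  57.5855,   36.0053,  -36.5038,   30.3755,  -84.964 , -170.6924]), np.float64(4.902970779778286e-11))
(array([  58.0008,   39.0701,  -36.1739,   30.8169,  -87.6135, -172.2364]), np.float64(5.402612284138313e-09))
(array([  58.187 ,   40.9162,  -35.9798,   31.0429,  -89.1951, -173.1352]), np.float64(4.782254241864791e-10))
```

>>> {"fn": "play_rows", "kwargs": {
  "rows": [
    {"slide":[0,-0.005,0],"delta_rot":[0.5,0,0],"fingers":-1},
    {"slide":[0,-0.005,0],"delta_rot":[0.5,0,0],"fingers":-1},
    {"slide":[0,-0.005,0],"delta_rot":[0.5,0,0],"fingers":-1},
    {"slide":[0,-0.005,0],"delta_rot":[0.5,0,0],"fingers":-1},
    {"slide":[0,-0.005,0],"delta_rot":[0.5,0,0],"fingers":-1},
    {"slide":[0,-0.005,0],"delta_rot":[0.5,0,0],"fingers":-1},
    {"slide":[0,-0.005,0],"delta_rot":[0.5,0,0],"fingers":-1},
    {"slide":[0,-0.004,0],"delta_rot":[0.4,0,0],"fingers":-1}
  ]
}}

```text
time_s: 30.52
tcp_pos: [0.4535, 0.0513, 0.1404]
eef_rot: [-118.2, 0.1, -180.0]
contact_force: [0.3, -0.4, -2.1]
gripper_width: 0.0197
gripper_force: 57.9
```

>>> {"fn": "play_rows", "kwargs": {
  "rows": [
    {"slide":[0,-0.003,0],"delta_rot":[0.3,0,0],"fingers":-1},
    {"slide":[0,-0.003,0],"delta_rot":[0.3,0,0],"fingers":-1},
    {"slide":[0,-0.003,0],"delta_rot":[0.3,0,0],"fingers":-1},
    {"slide":[0,-0.003,0],"delta_rot":[0.3,0,0],"fingers":-1},
    {"slide":[0,-0.003,0],"delta_rot":[0.3,0,0],"fingers":-1},
    {"slide":[0,-0.003,0],"delta_rot":[0.3,0,0],"fingers":-1},
    {"slide":[0,-0.003,0],"delta_rot":[0.3,0,0],"fingers":-1},
    {"slide":[0,-0.003,0],"delta_rot":[0.3,0,0],"fingers":-1}
  ]
}}

```text
time_s: 31.52
tcp_pos: [0.4535, 0.0499, 0.1438]
eef_rot: [-107.3, 0.1, -180.0]
contact_force: [-0.1, -0.5, -1.6]
gripper_width: 0.0194
gripper_force: 57.9
```

>>> {"fn": "play_rows", "kwargs": {
  "rows": [
    {"slide":[0,-0.003,0],"delta_rot":[0.3,0,0],"fingers":-1},
    {"slide":[0,0,0],"delta_rot":[0,0,0],"fingers":-1},
    {"slide":[0,0,0],"delta_rot":[0,0,0],"fingers":-1},
    {"slide":[0,0,0],"delta_rot":[0,0,0],"fingers":-1},
    {"slide":[0,0,0],"delta_rot":[0,0,0],"fingers":-1},
    {"slide":[0,0,0],"delta_rot":[0,0,0],"fingers":-1}
  ]
}}

```text
time_s: 32.28
tcp_pos: [0.4535, 0.0497, 0.1443]
eef_rot: [-106.0, 0.1, 180.0]
contact_force: [-0.4, -0.2, -1.4]
gripper_width: 0.0193
gripper_force: 57.9
```

```bash
python3 - <<'E'
from kin import *
p,R=pose();G=p-.019*R.as_matrix()[:,2];s=r.get_state();print('G',G,R.as_euler('xyz',degrees=True),s['contact_force'],s['moment'],s['joints'])
S=snap('scene','s12');T=snap('top','t12')
f=lambda i:np.clip(255*(i/255.)**.6*1.1,0,255).astype('uint8')
cv2.imwrite('pics/v12.png',np.hstack([cv2.resize(f(S['image'][120:250,310:470]),(400,320)),cv2.resize(f(T['image'][110:220,190:350]),(400,320))]))
E
```

```text
G [0.4535 0.068  0.1496] [-105.9923    0.1026  179.9988] [-0.3713 -0.1974 -1.4414] [3.7723 0.2539 0.0007] [  57.9322   38.4534  -36.2857   30.7606  -87.0515 -172.0565]
```

View pics/v12.png

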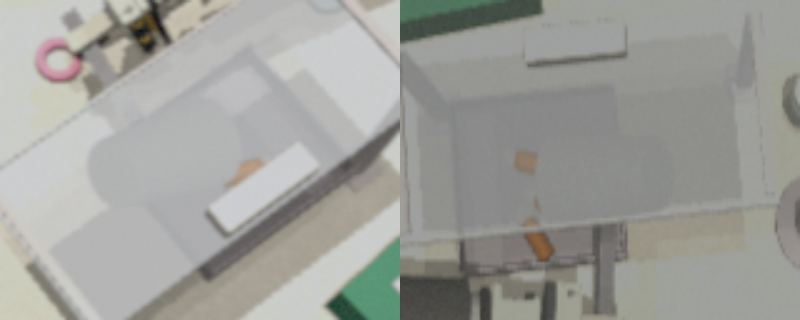

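Two vials show orange in the tray (top crop (525,160), (540,240)), and a third shows in part at (537,207) near the mouth. A little more tilt and a jiggle will make sure of it.

>>> {"fn": "play_rows", "kwargs": {
  "rows": [
    {"slide":[0,-0.003,0],"delta_rot":[0.4,0,0],"fingers":-1},
    {"slide":[0,0.006,0],"delta_rot":[-0.8,0,0],"fingers":-1},
    {"slide":[0,-0.006,0],"delta_rot":[0.8,0,0],"fingers":-1},
    {"slide":[0,0.006,0],"delta_rot":[-0.8,0,0],"fingers":-1},
    {"slide":[0,-0.006,0],"delta_rot":[0.8,0,0],"fingers":-1},
    {"slide":[0,0,0],"delta_rot":[0,0,0],"fingers":-1},
    {"slide":[0,0,0],"delta_rot":[0,0,0],"fingers":-1},
    {"slide":[0,0,0],"delta_rot":[0,0,0],"fingers":-1}
  ]
}}

```text
time_s: 33.38
tcp_pos: [0.4535, 0.0495, 0.1447]
eef_rot: [-104.2, 0.1, 180.0]
contact_force: [-0.1, -0.9, -1.4]
gripper_width: 0.0199
gripper_force: 57.9
```

```bash
cat >> kin.py <<'E'
def orange(T,x0,y0,x1,y1,z=.017,th=12):
    i=T['image'][y0:y1,x0:x1].astype(int);d=i[...,2]-i[...,0];m=(d>th).astype('uint8')
    n,l,st,ce=cv2.connectedComponentsWithStats(m,connectivity=8)
    for j in range(1,n):
        if st[j,4]>3:print(st[j].tolist(),(ce[j]+[x0,y0]).round(1),atz(T,*(ce[j]+[x0,y0]),z).round(3))
E
python3 - <<'E'
from kin import *
s=log();print(s['contact_force'],s['moment'],s['joints'])
T=snap('top','t13');S=snap('scene','s13')
for th in(20,35):orange(T,190,120,350,215,th=th);print()
orange(S,310,130,480,260,th=25)
E
```

```text
[-0.0953 -0.9228 -1.3516] [ 3.8722  0.2464 -0.0453] [  58.0538   39.596   -36.1709   30.9102  -87.9914 -172.616 ]
[46, 42, 9, 7, 50] [239.9 165.1] [0.655 0.192 0.017]
[49, 65, 6, 3, 14] [241.8 186.2] [0.581 0.183 0.017]
[50, 70, 11, 10, 68] [245.4 193.8] [0.554 0.169 0.017]

[51, 70, 9, 9, 51] [245.3 193.7] [0.555 0.17  0.017]

[35, 0, 7, 4, 20] [347.6 131.2] [0.391 0.127 0.017]
[53, 0, 4, 1, 4] [364.5 130. ] [0.415 0.176 0.017]
[60, 0, 2, 3, 4] [370.8 130.8] [0.427 0.192 0.017]
[14, 5, 19, 18, 155] [332.1 144.5] [0.406 0.06  0.017]
[57, 5, 3, 2, 4] [368.  135.5] [0.437 0.176 0.017]
[92, 55, 13, 10, 63] [408.1 188.7] [0.652 0.188 0.017]
[0, 83, 3, 2, 4] [311.  213.5] [ 0.57  -0.111  0.017]
```

>>> {"fn": "play_rows", "kwargs": {
  "rows": [
    {"slide":[0,0.005,0],"delta_rot":[-0.5,0,0],"fingers":-1},
    {"slide":[0,0.01,0],"delta_rot":[-1,0,0],"fingers":-1},
    {"slide":[0,0.01,0],"delta_rot":[-1,0,0],"fingers":-1},
    {"slide":[0,0.01,0],"delta_rot":[-1,0,0],"fingers":-1},
    {"slide":[0,0.01,0],"delta_rot":[-1,0,0],"fingers":-1},
    {"slide":[0,0.01,0],"delta_rot":[-1,0,0],"fingers":-1},
    {"slide":[0,0.01,0],"delta_rot":[-1,0,0],"fingers":-1},
    {"slide":[0,0.01,0],"delta_rot":[-1,0,0],"fingers":-1}
  ]
}}

```text
time_s: 34.48
tcp_pos: [0.4534, 0.0549, 0.1355]
eef_rot: [-138.8, 0.1, -180.0]
contact_force: [0.8, -0.6, -1.5]
gripper_width: 0.0195
gripper_force: 57.9
```

>>> {"fn": "play_rows", "kwargs": {
  "rows": [
    {"slide":[0,0.01,0],"delta_rot":[-1,0,0],"fingers":-1},
    {"slide":[0,0.01,0],"delta_rot":[-1,0,0],"fingers":-1},
    {"slide":[0,0.01,0],"delta_rot":[-1,0,0],"fingers":-1},
    {"slide":[0,0.01,0],"delta_rot":[-1,0,0],"fingers":-1},
    {"slide":[0,0.01,0],"delta_rot":[-1,0,0],"fingers":-1},
    {"slide":[0,0.01,0],"delta_rot":[-1,0,0],"fingers":-1},
    {"slide":[0,0.01,0],"delta_rot":[-1,0,0],"fingers":-1},
    {"slide":[0,0.01,0],"delta_rot":[-1,0,0],"fingers":-1}
  ]
}}

```text
time_s: 35.48
tcp_pos: [0.4529, 0.0653, 0.1306]
eef_rot: [-175.4, 0.2, 180.0]
contact_force: [-0.1, -0.5, -0.9]
gripper_width: 0.0192
gripper_force: 57.9
```

>>> {"fn": "play_rows", "kwargs": {
  "rows": [
    {"slide":[0,0.01,0],"delta_rot":[-1,0,0],"fingers":-1},
    {"slide":[0,0.01,0],"delta_rot":[-1,0,0],"fingers":-1},
    {"slide":[0,0.01,0],"delta_rot":[-1,0,0],"fingers":-1},
    {"slide":[0,0.01,0],"delta_rot":[-1,0,0],"fingers":-1},
    {"slide":[0,0.01,0],"delta_rot":[-1,0,0],"fingers":-1},
    {"slide":[0,0.01,0],"delta_rot":[-1,0,0],"fingers":-1},
    {"slide":[0,0.01,0],"delta_rot":[-1,0,0],"fingers":-1},
    {"slide":[0,0.01,0],"delta_rot":[-1,0,0],"fingers":-1}
  ]
}}

```text
time_s: 36.48
tcp_pos: [0.4532, 0.0771, 0.1332]
eef_rot: [148.0, 0.2, 180.0]
contact_force: [0.8, 0.1, -2.0]
gripper_width: 0.0195
gripper_force: 57.9
```

```bash
python3 - <<'E'
from kin import *
p,R=pose();s=r.get_state();print('G',p-.019*R.as_matrix()[:,2],R.as_euler('xyz',degrees=True),s['contact_force'],s['moment'])
T=snap('top','t14');S=snap('scene','s14')
for th in(15,25):orange(T,190,120,350,215,th=th);print()
orange(S,340,140,480,260,th=22)
E
```

```text
G [0.4531 0.067  0.1493] [147.9729   0.2043 179.9977] [ 0.7604  0.0595 -1.9874] [-2.2144  0.425   0.0303]
[151, 28, 7, 7, 12] [343.9 150.8] [ 0.712 -0.172  0.017]
[150, 35, 5, 12, 32] [342.2 160.1] [ 0.679 -0.166  0.017]
[46, 42, 13, 9, 86] [242.  165.6] [0.653 0.184 0.017]
[156, 42, 2, 2, 4] [346.5 162.5] [ 0.67  -0.181  0.017]
[66, 63, 4, 8, 10] [257.5 186.5] [0.581 0.128 0.017]
[119, 63, 19, 6, 61] [319.6 184.7] [ 0.59  -0.088  0.017]
[108, 65, 11, 30, 112] [304.1 200.5] [ 0.534 -0.034  0.017]
[49, 66, 2, 2, 4] [239.5 186.5] [0.58  0.191 0.017]
[140, 66, 5, 6, 11] [332.1 188.9] [ 0.576 -0.132  0.017]
[10, 73, 15, 15, 138] [206.1 199.6] [0.532 0.305 0.017]
[147, 73, 2, 3, 4] [337.5 193.8] [ 0.559 -0.151  0.017]
[105, 76, 5, 3, 6] [296.7 196.5] [ 0.548 -0.009  0.017]
[119, 83, 4, 4, 6] [310.3 204.5] [ 0.52  -0.056  0.017]
[124, 84, 4, 3, 5] [315.8 204.8] [ 0.52  -0.075  0.017]
[131, 85, 3, 4, 5] [322.  206.8] [ 0.513 -0.097  0.017]
[125, 87, 3, 4, 6] [316.3 208.5] [ 0.507 -0.077  0.017]
[139, 86, 5, 6, 9] [331.3 208.6] [ 0.507 -0.13   0.017]
[115, 90, 10, 5, 14] [309.5 212.1] [ 0.494 -0.054  0.017]
[132, 91, 5, 4, 6] [324.  212.5] [ 0.493 -0.104  0.017]
[148, 91, 2, 3, 4] [338.2 212. ] [ 0.496 -0.154  0.017]
[138, 92, 4, 3, 4] [329.5 213. ] [ 0.492 -0.123  0.017]

[46, 42, 12, 8, 65] [241.6 165.6] [0.653 0.186 0.017]

[0, 6, 2, 4, 7] [340.4 147.3] [0.428 0.078 0.017]
[58, 44, 17, 11, 108] [405.6 189.1] [0.649 0.18  0.017]
```

>>> {"fn": "play_rows", "kwargs": {
  "rows": [
    {"slide":[0,0.01,0],"delta_rot":[-1,0,0],"fingers":-1},
    {"slide":[0,0.01,0],"delta_rot":[-1,0,0],"fingers":-1},
    {"slide":[0,0.008,0],"delta_rot":[-0.84,0,0],"fingers":-1},
    {"slide":[0,0,0],"delta_rot":[0,0,0],"fingers":-1},
    {"slide":[0,0,0],"delta_rot":[0,0,0],"fingers":-1}
  ]
}}

```text
time_s: 37.2
tcp_pos: [0.4534, 0.0804, 0.1349]
eef_rot: [135.3, 0.1, -180.0]
contact_force: [0.1, 0.1, -0.4]
gripper_width: 0.0201
gripper_force: 57.9
```

```bash
python3 - <<'E'
from kin import *
p,R=pose();s=r.get_state();print('G',p-.019*R.as_matrix()[:,2],R.as_euler('xyz',degrees=True),s['contact_force'],s['moment'])
T=snap('top','t15');S=snap('scene','s15')
orange(T,190,120,350,215,th=25);print();orange(S,340,140,480,260,th=22)
print([proj(C,[.62,.068,.075+.15]) for C in(S,T)])
f=lambda i:np.clip(255*(i/255.)**.6*1.1,0,255).astype('uint8')
k=lambda i,w,h:cv2.resize(f(i),(w,h),interpolation=cv2.INTER_CUBIC)
t13=ld('t13')
cv2.imwrite('pics/v15.png',np.vstack([np.hstack([k(S['image'][130:250,320:480],400,300),k(T['image'][110:230,190:350],400,300)]),np.hstack([k(t13['image'][130:210,220:320],375,300),k(S['image'][160:230,180:280],425,300)])]))
E
```

```text
G [0.4534 0.0671 0.1484] [ 135.2568    0.1099 -179.9919] [ 0.1324  0.1301 -0.3681] [-2.7939  0.2516 -0.0097]
[46, 42, 15, 9, 83] [243.1 165.9] [0.652 0.181 0.017]
[54, 56, 15, 10, 81] [250.8 180.4] [0.601 0.152 0.017]
[49, 65, 5, 3, 11] [241.3 186.3] [0.58  0.185 0.017]
[50, 70, 11, 10, 67] [245.4 193.8] [0.554 0.17  0.017]

[0, 7, 2, 3, 5] [340.4 147.8] [0.429 0.077 0.017]
[57, 39, 2, 4, 5] [397.8 180.8] [0.614 0.174 0.017]
[58, 44, 17, 11, 107] [405.6 189.1] [0.649 0.18  0.017]
[(np.float64(377.2658743505042), np.float64(175.28912607339996)), (np.float64(270.7700675140102), np.float64(165.18635358411177))]
```

View pics/v15.png

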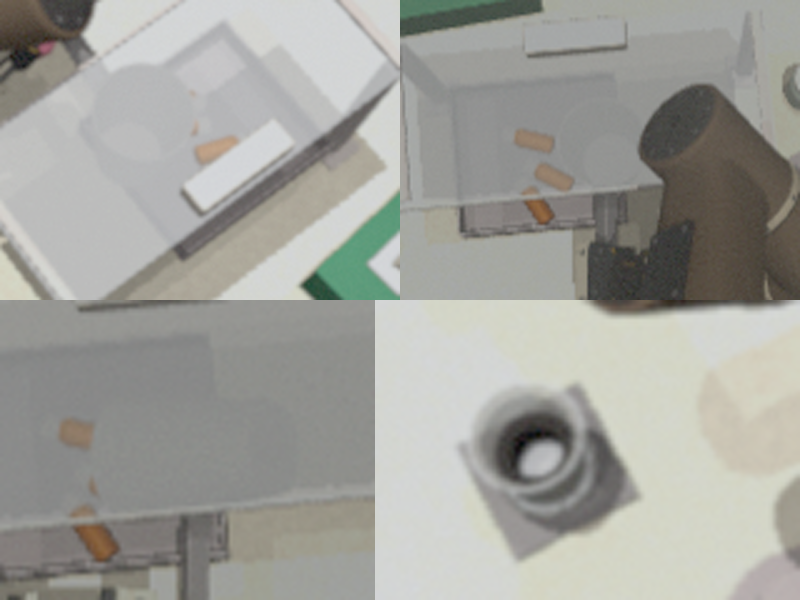

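All three vials lie in the tray (top crop (533,140), (553,177), (538,207)), the beaker is upright and empty in both views, and the tube's ring column is tidy. Next I refine the stand and beaker axis by fitting projected circles.

```bash
cat >> kin.py <<'E'
from scipy.ndimage import map_coordinates
def circ(C,c0,z,rad,span=.012,step=.0005,sign=0):
    g=cv2.GaussianBlur(cv2.cvtColor(C['image'],cv2.COLOR_BGR2GRAY).astype(float),(0,0),.8)
    a=np.linspace(0,2*np.pi,120,endpoint=False);best=[]
    def smp(cx,cy,r):
        X=np.stack([cx+r*np.cos(a),cy+r*np.sin(a),0*a+z],1);p=X@np.array(C['R']).T+np.array(C['t']).ravel()
        return map_coordinates(g,[C['fy']*p[:,1]/p[:,2]+C['cy'],C['fx']*p[:,0]/p[:,2]+C['cx']],order=1)
    for dx in np.arange(-span,span+1e-9,step*2):
        for dy in np.arange(-span,span+1e-9,step*2):
            d=smp(c0[0]+dx,c0[1]+dy,rad+.003)-smp(c0[0]+dx,c0[1]+dy,rad-.003)
            best.append((np.minimum(np.abs(d),25).mean(),c0[0]+dx,c0[1]+dy))
    best.sort(reverse=True);b=np.array(best[:12]);return b[0].round(4),np.average(b[:,1:],0,b[:,0]).round(4)
E
python3 - <<'E'
from kin import *
for n in('scene0','top0','s7','t7'):
    C=ld(n);print(n,'disc',circ(C,(.590,-.2245),.06,.034),'foot',circ(C,(.590,-.2245),.006,.065))
for n in('s15','t15'):print(n,'mouth',circ(ld(n),(.619,.068),.2235,.056))
for n in('scene0','top0'):print(n,'mouth0',circ(ld(n),(.642,-.031),.15,.056))
E
```

```text
scene0 disc (array([11.998 ,  0.602 , -0.2205]), array([ 0.5987, -0.2206])) foot (array([20.3818,  0.591 , -0.2245]), array([ 0.5908, -0.2239]))
top0 disc (array([ 9.    ,  0.589 , -0.2255]), array([ 0.5892, -0.2254])) foot (array([12.4245,  0.588 , -0.2225]), array([ 0.5877, -0.2226]))
s7 disc (array([18.6944,  0.586 , -0.2225]), array([ 0.5867, -0.2222])) foot (array([20.5589,  0.59  , -0.2245]), array([ 0.5905, -0.224 ]))
t7 disc (array([13.5406,  0.587 , -0.2245]), array([ 0.5873, -0.2247])) foot (array([ 9.1727,  0.59  , -0.2235]), array([ 0.59 , -0.224]))
s15 mouth (array([6.4873, 0.617 , 0.069 ]), array([0.6173, 0.0702]))
t15 mouth (array([7.3561, 0.607 , 0.076 ]), array([0.6074, 0.0748]))
scene0 mouth0 (array([ 7.5651,  0.639 , -0.029 ]), array([ 0.6382, -0.0277]))
top0 mouth0 (array([ 3.7902,  0.631 , -0.027 ]), array([ 0.6309, -0.0277]))
```

```bash
sed -i 's#/.06),#/.036),#' h.py; python3 - <<'E'
from kin import *
p1,R1=tool(Gof([.589,-.224],-18,.152),-18,-45)
plan((p1,R1))
E
```

```text
at [0.4534 0.0809 0.1352] [ 135.2168    0.1519 -179.9389]
-> [ 0.4362 -0.1602  0.1386] n 7
   slide [0.017, -0.161, -0.164] rot [-0.006, -0.394, 0.402]
   slide [0.006, -0.161, -0.165] rot [-0.006, -0.394, 0.402]
   slide [-0.004, -0.161, -0.165] rot [-0.006, -0.394, 0.402]
   slide [-0.014, -0.161, -0.164] rot [-0.006, -0.394, 0.402]
   slide [-0.025, -0.16, -0.164] rot [-0.006, -0.394, 0.402]
   slide [-0.035, -0.159, -0.163] rot [-0.006, -0.394, 0.402]
   slide [-0.045, -0.157, -0.162] rot [-0.006, -0.394, 0.402]
```

>>> {"fn": "play_rows", "kwargs": {
  "rows": [
    {"slide":[0.017,-0.161,-0.164],"delta_rot":[0,-0.394,0.402],"fingers":-1},
    {"slide":[0.006,-0.161,-0.165],"delta_rot":[0,-0.394,0.402],"fingers":-1},
    {"slide":[-0.004,-0.161,-0.165],"delta_rot":[0,-0.394,0.402],"fingers":-1},
    {"slide":[-0.014,-0.161,-0.164],"delta_rot":[0,-0.394,0.402],"fingers":-1},
    {"slide":[-0.025,-0.16,-0.164],"delta_rot":[0,-0.394,0.402],"fingers":-1},
    {"slide":[-0.035,-0.159,-0.163],"delta_rot":[0,-0.394,0.402],"fingers":-1},
    {"slide":[-0.045,-0.157,-0.162],"delta_rot":[0,-0.394,0.402],"fingers":-1},
    {"slide":[0,0,0],"delta_rot":[0,0,0],"fingers":-1}
  ]
}}

```text
time_s: 38.3
tcp_pos: [0.436, -0.1625, 0.1382]
eef_rot: [135.2, -0.0, 161.8]
contact_force: [0.0, 0.6, -3.2]
gripper_width: 0.0198
gripper_force: 58.0
```

>>> {"fn": "play_rows", "kwargs": {
  "rows": [
    {"slide":[0,0,0],"delta_rot":[0,0,0],"fingers":-1},
    {"slide":[0,0,0],"delta_rot":[0,0,0],"fingers":-1}
  ]
}}

```text
time_s: 38.55
tcp_pos: [0.4361, -0.1598, 0.1383]
eef_rot: [135.1, -0.0, 162.0]
contact_force: [-0.9, 0.1, -1.9]
gripper_width: 0.0195
gripper_force: 58.0
```

```bash
python3 - <<'E'
from kin import *
p,R=pose();G=p-.019*R.as_matrix()[:,2];print('G',G,R.as_euler('xyz',degrees=True),r.get_state()['contact_force'])
z=G[2]+.075;ps=-18;ax=G[:2]+.165*np.array([np.cos(np.radians(ps)),np.sin(np.radians(ps))]);print('axis',ax)
for n,f in(('scene','s16'),('top','t16')):
    C=snap(n,f);print(n,proj(C,[*ax,z]),circ(C,ax,z,.056),circ(C,ax,z-.15,.040))
    for zz in(z-.02,z-.01,z+.01):print(zz,circ(C,ax,zz,.056))
    u,v=map(int,proj(C,[*ax,z]));g=C['image'][v-30:v+32,u-30:u+32].mean(2).astype(int)//10;print('\n'.join(''.join('%2d'%x for x in row[::2]) for row in g[::2]))
p1,R1=tool(Gof([.589,-.224],-18,.152),-18,-45);plan((p1,R1))
E
```

```text
G [ 0.432  -0.1726  0.1517] [135.132   -0.0336 162.0281] [-0.8614  0.0902 -1.871 ]
axis [ 0.5889 -0.2235]
scene (np.float64(275.60685642343645), np.float64(218.59422296897887)) (array([21.902 ,  0.5949, -0.2205]), array([ 0.5941, -0.2211])) (array([17.0985,  0.5859, -0.2215]), array([ 0.5859, -0.221 ]))
0.20673648547611603 (array([23.1836,  0.5879, -0.2195]), array([ 0.5884, -0.2196]))
0.21673648547611601 (array([22.666 ,  0.5919, -0.2205]), array([ 0.5913, -0.2203]))
0.23673648547611603 (array([21.1307,  0.5969, -0.2215]), array([ 0.5968, -0.2217]))
 9 9 910 9 8 7 7 7 8 8 4 4 5 5 6 8 9 9 8 810111111111113171717
 8 8 8 8 8 7 7 7 7 9 9 5 4 5 4 5 8 910111111111111111114171615
 7 7 7 7 7 7 7 7 7 8 8 5 4 4 4 4 8 910111111111111111216161315
 7 7 7 7 7 7 7 7 7 9 9 6 4 5 5 4 7 9 9111111111111111314141616
 7 7 7 7 7 7 7 7 8 910 8 4 4 4 5 7 9 9111111111111111316151516
 7 7 7 7 7 7 7 7 81010 9 6 91010121212121211111111111216161513
 7 7 7 7 7 7 7 7 810111312 9 8 7 6 7 8101313121111111216171515
 7 7 7 7 7 7 7 7 81012 9 6 6 6 6 6 6 6 6 7 9131211111116171616
 7 7 7 7 7 7 7 7 8 8 6 6 6 6 6 6 6 6 6 
[... 3263 characters left out ...]
91010 6 7 7 7 7 4 4 4 4 6 6 6 6 6 710101010
1010 9 7 7 6 4 4 3 4 7 8 6 7 7 7 5 3 3 5 6 6 6 6 6 6 6 7101010
101010 5 6 4 4 4 4 4 4 4 7 8 9 8 8 5 5 5 6 6 6 6 6 6 6 7 91011
101010 9 4 4 4 4 4 4 4 5 4 3 3 4 4 4 5 5 6 6 6 6 6 6 7 7 71010
1010 9 7 5 4 4 4 4 4 4 5 3 3 4 5 5 5 5 6 6 7 7 6 7 7 7 7 71010
1010 7 5 6 5 4 4 4 3 3 4 3 4 4 5 5 6 7 7 7 7 7 7 7 7 7 7 7 910
10 8 6 5 5 5 5 4 4 3 3 3 3 5 5 5 6 6 6 6 6 7 7 7 7 7 7 7 7 710
 8 7 7 7 5 6 5 5 3 3 4 3 3 4 5 5 5 5 5 5 5 5 7 7 7 7 7 7 7 7 9
 7 7 7 7 6 5 6 5 3 3 3 3 6 5 5 5 5 5 5 6 5 5 6 7 7 7 7 7 7 7 7
at [ 0.4361 -0.1599  0.1382] [135.1291  -0.0378 162.0228]
-> [ 0.4362 -0.1602  0.1386] n 1
   slide [-0.002, 0.001, -0.003] rot [-0.028, -0.009, -0.002]
```

```bash
python3 - <<'E'
from kin import *
p,R=pose();plan((p+[-.0015,-.003,0],None),(p+[-.0015,-.003,-.014],None),(p+[-.0015,-.003,-.016],None))
E
```

```text
at [ 0.4361 -0.1599  0.1382] [135.1291  -0.0378 162.0228]
-> [ 0.4346 -0.1629  0.1382] n 1
   slide [0.003, -0.016, -0.016] rot [0.0, 0.0, 0.0]
-> [ 0.4346 -0.1629  0.1242] n 1
   slide [-0.0, -0.066, 0.066] rot [0.0, 0.0, 0.0]
-> [ 0.4346 -0.1629  0.1222] n 1
   slide [-0.0, -0.009, 0.009] rot [0.0, 0.0, 0.0]
```

>>> {"fn": "play_rows", "kwargs": {
  "rows": [
    {"slide":[0.003,-0.016,-0.016],"delta_rot":[-0.06,0,0],"fingers":-1},
    {"slide":[0,-0.02,0.02],"delta_rot":[0,0,0],"fingers":-1},
    {"slide":[0,-0.02,0.02],"delta_rot":[0,0,0],"fingers":-1},
    {"slide":[0,-0.015,0.015],"delta_rot":[0,0,0],"fingers":-1},
    {"slide":[0,0,0],"delta_rot":[0,0,0],"fingers":-1},
    {"slide":[0,0,0],"delta_rot":[0,0,0],"fingers":-1}
  ]
}}

```text
time_s: 39.4
tcp_pos: [0.4345, -0.1638, 0.1264]
eef_rot: [134.8, -0.1, 161.9]
contact_force: [0.2, 0.3, -2.0]
gripper_width: 0.0198
gripper_force: 58.0
```

```bash
python3 - <<'E'
from kin import *
p,R=pose();G=p-.019*R.as_matrix()[:,2];print('G',G,R.as_euler('xyz',degrees=True),r.get_state()['contact_force'],r.get_state()['moment'])
z=G[2]+.076;ps=-18;ax=G[:2]+.165*np.array([np.cos(np.radians(ps)),np.sin(np.radians(ps))]);print('axis',ax,z)
for n,f in(('scene','s17'),('top','t17')):
    C=snap(n,f);print(n,circ(C,ax,z,.056),'stand foot',circ(C,(.589,-.224),.006,.065))
E
```

```text
G [ 0.4303 -0.1767  0.1398] [134.847   -0.0529 161.9409] [ 0.1604  0.3155 -1.9648] [-2.6127  1.0801 -0.0278]
axis [ 0.5872 -0.2276] 0.2157748039598742
scene (array([22.0007,  0.5932, -0.2246]), array([ 0.5925, -0.2252])) stand foot (array([18.1398,  0.593 , -0.224 ]), array([ 0.5925, -0.2245]))
top (array([19.4046,  0.5862, -0.2236]), array([ 0.5859, -0.2236])) stand foot (array([ 8.5557,  0.588 , -0.222 ]), array([ 0.5883, -0.2222]))
```

>>> {"fn": "play_rows", "kwargs": {
  "rows": [
    {"slide":[0,-0.01,0.01],"delta_rot":[0,0,0],"fingers":-1},
    {"slide":[0,-0.01,0.01],"delta_rot":[0,0,0],"fingers":-1},
    {"slide":[0,0,0],"delta_rot":[0,0,0],"fingers":-1},
    {"slide":[0,0,0],"delta_rot":[0,0,0],"fingers":-1}
  ]
}}

```text
time_s: 40.0
tcp_pos: [0.4346, -0.1638, 0.1224]
eef_rot: [134.8, -0.0, 162.0]
contact_force: [-1.5, 0.8, 2.5]
gripper_width: 0.0196
gripper_force: 58.0
```

>>> {"fn": "play_rows", "kwargs": {
  "rows": [
    {"slide":[0,-0.005,0.005],"delta_rot":[0,0,0],"fingers":-1},
    {"slide":[0,0,0],"delta_rot":[0,0,0],"fingers":-1},
    {"slide":[0,0,0],"delta_rot":[0,0,0],"fingers":-1}
  ]
}}

```text
time_s: 40.38
tcp_pos: [0.4345, -0.1637, 0.1212]
eef_rot: [134.8, -0.0, 162.0]
contact_force: [-1.2, 0.3, 4.4]
gripper_width: 0.0196
gripper_force: 58.1
```

>>> {"fn": "play_rows", "kwargs": {
  "rows": [
    {"slide":[0,-0.004,0.004],"delta_rot":[0,0,0],"fingers":-1},
    {"slide":[0,0,0],"delta_rot":[0,0,0],"fingers":-1},
    {"slide":[0,0,0],"delta_rot":[0,0,0],"fingers":-1}
  ],
  "squeeze": 10
}}

```text
time_s: 40.75
tcp_pos: [0.4344, -0.1638, 0.1201]
eef_rot: [134.8, -0.1, 161.9]
contact_force: [-0.2, 0.5, 1.0]
gripper_width: 0.0203
gripper_force: 10.0
```

>>> {"fn": "play_rows", "kwargs": {
  "rows": [
    {"slide":[0,0,0],"delta_rot":[0,0,0],"fingers":-1},
    {"slide":[0,0,0],"delta_rot":[0,0,0],"fingers":-1}
  ],
  "squeeze": 3
}}

```text
time_s: 41.0
tcp_pos: [0.4344, -0.1638, 0.1201]
eef_rot: [134.9, -0.1, 161.9]
contact_force: [-0.9, 0.9, 0.5]
gripper_width: 0.0199
gripper_force: 3.0
```

```bash
python3 - <<'E'
from kin import *
s=r.get_state();print(s['tcp_pos'],s['contact_force'],s['moment'],s['gripper_width'])
for n,f in(('scene','s18'),('top','t18')):
    C=snap(n,f);print(n,circ(C,(.589,-.224),.21,.056))
E
```

```text
[ 0.4344 -0.1638  0.1201] [-0.9349  0.9148  0.4692] [-1.946   0.8112  0.2068] 0.019906621121603733
scene (array([21.9687,  0.59  , -0.224 ]), array([ 0.5895, -0.225 ]))
top (array([19.5129,  0.584 , -0.223 ]), array([ 0.5845, -0.2235]))
```

>>> {"fn": "play_rows", "kwargs": {
  "rows": [
    {"slide":[0,0,0],"delta_rot":[0,0,0],"fingers":-0.4},
    {"slide":[0,0,0],"delta_rot":[0,0,0],"fingers":0},
    {"slide":[0,0,0],"delta_rot":[0,0,0],"fingers":0.3},
    {"slide":[0,0,0],"delta_rot":[0,0,0],"fingers":0.4},
    {"slide":[0,0,0],"delta_rot":[0,0,0],"fingers":0.4}
  ]
}}

```text
time_s: 41.72
tcp_pos: [0.4345, -0.1638, 0.1202]
eef_rot: [134.8, -0.0, 161.9]
contact_force: [0.0, -1.0, 0.5]
gripper_width: 0.0588
gripper_force: 0.0
```

```bash
python3 - <<'E'
from kin import *
s=r.get_state();print(s['tcp_pos'],s['contact_force'],s['gripper_width'])
for n,f in(('scene','s19'),('top','t19')):
    C=snap(n,f);print(n,circ(C,(.589,-.224),.21,.056))
E
```

```text
[ 0.4345 -0.1638  0.1202] [ 0.0028 -0.957   0.5135] 0.058828928707977526
scene (array([21.8135,  0.59  , -0.224 ]), array([ 0.59  , -0.2248]))
top (array([19.2799,  0.584 , -0.223 ]), array([ 0.5847, -0.2232]))
```

Stable after release. Retreating back along the tool axis, then up.

>>> {"fn": "play_rows", "kwargs": {
  "rows": [
    {"slide":[0,0,-0.15],"delta_rot":[0,0,0],"fingers":0.4},
    {"slide":[0,0,-0.3],"delta_rot":[0,0,0],"fingers":0.4},
    {"slide":[0,0,-0.35],"delta_rot":[0,0,0],"fingers":0.4},
    {"slide":[0,0.2,-0.25],"delta_rot":[0,0,0],"fingers":0.4},
    {"slide":[0,0.25,-0.25],"delta_rot":[0,0,0],"fingers":0.4},
    {"slide":[0,0,0],"delta_rot":[0,0,0],"fingers":0.4},
    {"slide":[0,0,0],"delta_rot":[0,0,0],"fingers":0.4},
    {"slide":[0,0,0],"delta_rot":[0,0,0],"fingers":0.4}
  ]
}}

```text
time_s: 42.82
tcp_pos: [0.4062, -0.2496, 0.3045]
eef_rot: [134.8, -0.2, 161.9]
contact_force: [-0.4, -0.5, -0.1]
gripper_width: 0.0614
gripper_force: 0.0
```

```bash
python3 - <<'E'
from kin import *
s=r.get_state();print(s['tcp_pos'],s['contact_force'])
S=snap('scene','s20');T=snap('top','t20')
for C in(S,T):print(circ(C,(.589,-.224),.21,.056),circ(C,(.589,-.224),.006,.065))
orange(T,220,130,300,210,th=25)
# dark rings left outside?
g=T['image'].max(2)
for u,v in((198,242),(232,235),(419,198)):print(g[v-8:v+9,u-8:u+9].min())
for X in([.387,-.33,.056],[.387,-.33,.045]):
  for C,w in((S,'s'),(T,'t')):
    u,v=map(int,proj(C,X));print(w,u,v);print('\n'.join(''.join('%4d'%x for x in r_) for r_ in C['image'][v-16:v+17:2,u-16:u+17:2].mean(2).astype(int))) if X[2]>.05 else 0
E
```

```text
[ 0.4062 -0.2496  0.3045] [-0.4026 -0.4937 -0.1096]
(array([22.7478,  0.59  , -0.224 ]), array([ 0.5898, -0.2246])) (array([17.004,  0.594, -0.225]), array([ 0.5934, -0.2248]))
(array([18.7341,  0.585 , -0.222 ]), array([ 0.5858, -0.2221])) (array([ 9.4805,  0.577 , -0.213 ]), array([ 0.5778, -0.2136]))
[16, 32, 15, 9, 84] [242.9 165.8] [0.653 0.181 0.017]
[24, 46, 15, 10, 83] [250.8 180.4] [0.602 0.152 0.017]
[19, 55, 5, 3, 11] [241.3 186.3] [0.58  0.185 0.017]
[20, 60, 11, 10, 66] [245.4 193.7] [0.554 0.17  0.017]
112
111
79
s 216 194
 158 158 156 158 158 159 158 161 158 158 158 159 156 152 151 157 154
 157 158 158 157 157 154 140 137 137 137 149 157 138  97 115 154 157
 156 157 157 157 138 127 120 110 102 109 119 117 125  99  87 140 154
 156 156 159 135 121 102  93  91  87  77  70  81 108 123  94 107 152
 157 158 141 121  95  91  88  68  46  37  40  55  78 118 112  85 123
 159 155 126 102  86  70  37  20  19  21  16  15  42  97 123  90  89
 160 151 115  78  66  34  19  13  10   5   2   9   8  57 105  61  77
 150 139  91  64  48  19  11   6   9  23  35  27   6  48  92  53  45
 103 
[... 1118 characters left out ...]
 56  57  59  55  43  25  23  22  24  23  22  44  46  21  22
  42  37  58  55  53  58  28  22  28  22  22  19  25  45  38  21  22
  61  45  56  31  46  56  23  22  26  24  20  21  41  39  32  21  21
  63  59  57  55  56  49  22  24  22  22  20  21  30  41  22  19  21
  63  59  58  50  56  40  23  21  24  21  25  22  21  20  17  19  23
  63  61  62  57  47  50  20  19  22  20  21  24  25  28  20  24  48
  63  63  63  62  62  63  72  48  40  20  44  50  32  25  21  26  42
  65  61  63  61  62  63  67  80  79  82  78  79  66  48  28  34  43
  66  66  60  62  66  67  61  62  63  61  62  62  63  61  23  39  48
 101 102 104 103 102 104 103  95  93  94  97  93  90  90  82  60  23
s 217 195
t 390 244
```

```bash
python3 -c "
from plant import r
print(r.close_job())"
```

```text
the job is handed in; nothing more can be done
None
```

The job is handed in, and the last camera checks showed all of it done: three black rings stacked in the tube, three vials in the tray, and the empty beaker upright about 1 mm off centre on the stand, with the bottle, cup, jar and pink and purple rings not touched.

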